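Open the ribbon cutter's feed rollers with the long hook

ROBOT

A 6-joint arm with a two-finger parallel gripper is mounted at the origin on the work surface. World frame = base frame: x ahead of the robot, y to its left, z up, the work surface at z = 0. Lengths are in m, angles in rad, forces in N, time in s.
With the tool pointing down it reaches from about 0.425 to 0.95 m from the base axis. Payload 14.7 kg.
Tool frame: the origin (TCP) lies between the finger pads; the fingertips stand 17 mm ahead of it and the grasp point (between the pads) lies 2 mm behind it; z points along the fingers, y is the direction in which the jaws open and shut (so a half turn about z gives the same grasp; the last joint's range is limited). The gripper opens to 85 mm and grips with 20 to 120 N. Pads are 22 mm wide; open, the fingers measure 114 mm over their backs; the gripper's body (76 mm by 85 mm) begins 54 mm behind the grasp point. The pads swing forward as they close: fully open they stand 13 mm farther back than shut.
Start: joints at [1.278, 0.48, 1.596, -0, 1.065, -0.047], TCP at [0.158, 0.63, 0.248] pointing down, gripper open.
Joint ranges: [-2.75, 2.75], [-0.82, 2.05], [0.23, 2.67], [-1.56, 4.7], [0.09, 2.69], [-2.92, 2.92]. Speed limits (rad/s): [1.89, 1.89, 2.39, 3.01, 3.01, 3.01].

INTERFACE

Orientations are given as a unit quaternion [x, y, z, w].
In Python, from station import read_state, snapshot, camera_params, close_job, trace, place_of gives the robot as it stands.
- The arm moves only by the tool send_rows, never from a script. Its argument "increments" is a list of rows, each an object of numbers: "tx", "ty", "tz": the shift along the tool's x, y, z in mm; "ax", "ay", "az": the turn, a rotation vector about the tool's x, y, z in degrees; "fingers": the opening, from 0 (shut) to 1 (fully open). In form: [{"tx": .., "ty": .., "tz": .., "ax": .., "ay": .., "az": .., "fingers": ..}, ...]. A call has 1 to 10 rows; each row is the pose to reach, as a shift and turn from the pose measured when the call began, along the tool's axes at that moment; what a row does not reach only later rows make up. A row lasts 1/12 s, in which the tool goes at most 41.7 mm and 7.16 degrees, less where a joint would pass 70% of its speed; a pose out of reach is approached as far as the arm can. A call with a gripper value outside its range is refused whole. The fingers move at their own pace and stop on an object; "squeeze" is the grip in N (left out, the last holds). Time passes only in rows, so rows that repeat a pose let the fingers close. It gives the time, the measured TCP pose, the force and the opening at its end, in the units of the state.
- read_state(): the state, without advancing time (a new reading comes with each control period).
- snapshot(name): name is "scene" or "top" or "wrist"; returns the picture (420x560x3 uint8, blue, green, red); there is no depth.
- camera_params(name): a dict with "mtx" (3x3 intrinsics, pixels), "world_from_camera" (4x4, takes a point from camera to world coordinates). Camera axes: x right, y down, z forward; pixel columns grow to the right and rows downward; lengths in m; the calibration is good to about 2 mm. The wrist camera is an equidistant fisheye: a pixel r from the principal point sees the ray r / f radians off the axis. A picture is of the moment at which its call begins: read the wrist's pose just before it. camera_params takes no time and is no camera call; for the wrist camera it gives the pose at the moment of the call.
- close_job(): hands the job in, once; it reports no verdict.
Trained networks look in the newest picture that a camera, given by its name, has taken for a name from the list of things; names that differ only in an ending like _2 or _b are one class to them, and where a whole thing is asked for, a point or a joint stands for the part that bears it (a point fixed in the world has none). Each returns a list of dicts, best first, with "p" (0 to 1); they miss things now and then, are a little off and sometimes report something else, mostly with a low value. They report only what shows in the picture. A call takes as long as a camera call. They do not tell look-alikes from the thing itself.
- trace(camera, name): "region" (420x560 bool, what is visible of it) and "centre" ([column, row] in pixels, amid what is visible of it).
- place_of(camera, name): "centre" ([column, row] in pixels: a listed point, or the origin of a listed thing).
The state is a dict: "t": time; "q": joint angles; "qd": joint speeds; "joint_efforts": joint torques, N m; "ee_pos": TCP position; "tool_rot": TCP orientation; "contact_force": force on the tool from outside, world axes, zero at the start; "torque": the same for the moment, N m; "gripper_width": opening from 0.0 (shut) to 1.0 (fully open).
Only numpy, scipy, OpenCV 4.12 (cv2) and the standard library are available. Lean on these libraries where they do the work, as an engineer would, in place of code of your own. Each camera call takes 0.05 s, during which the arm holds its last target. There are 200 camera calls.

TASK

The ribbon cutter has to be opened for a new reel: take the long hook from its rest, reach over the clear blade guard with it and pull the red release lever behind it all the way forward to its stop. Use only the hook on the lever, do not knock the guard or the lamp, leave the thread cones, basket and hammer where they are, then lay the hook back in its rest and let go.

Things in the scene. Friction and masses are not known exactly. Their poses are not given: they have to be found in the camera images.
- hook_grip (a point): Long hook: loose 7 mm steel rod with a square wooden handle (18 mm across y, 90 mm long), 110 g. This point: handle centre. Axes level as it lies in its rest: from the handle the rod rises 25 degrees above +x to a bend, then a 130 mm leg hangs along -z. Centre of mass about 105 mm ahead of the handle centre. Fingers leaning 25 to 40 degrees (pointing down and away from the robot) fit the handle.
- hook_bend (a point): The bend of the long hook, on the rod's axis, 163 mm along x and 76 mm up from the handle centre. Same axes as the handle.
- hook_tip (a point): The lower end of the hook's hanging leg: 163 mm along x and 58 mm below the handle centre. The leg is 7 mm thick.
- rest: Fixed rest of the hook, left or right of the cutter: dark steel plate 150 x 75 mm with two Y-forks on its centre line (V mouths 40 mm wide, 20 mm deep), 173 and 214 mm tall. Origin: centre of the plate's underside; x runs from handle end to bend. The rod lies in both Vs, its leg hanging 6 mm beyond the far fork. To free it, ease it a few mm along +x and lift; put it back from above.
- rest_grip (a point): Where the handle centre is when the hook lies home in its rest: 115 mm in front (-x) of the rest's origin, 130 mm above the bench. Axes of the rest.
- rest_bend (a point): Where the hook's bend is when the hook lies home: 48 mm along x from the rest's origin, 206 mm above the bench. Axes of the rest.
- cutter: Fixed ribbon cutter, white base 300 (x) x 260 (y) mm, 88 mm tall; lower outfeed chute reaching 228 mm before the origin. Origin: centre of its underside; front (operator) is -x. Behind the guard: blade beam 65 mm before the origin, 138 mm high; feed rollers; release lever (pivot 20 mm before the origin, 122 mm high); rear box 122 mm high and reel spindle 128 mm behind the origin, 209 mm high.
- release (a joint): Feed-roller release lever, rad, turning about the cutter's y axis. 0: leaning 30 degrees back (+x), rollers shut. 1.047 (its stop): leaning 30 degrees forward (-x), rollers open. Grows as the lever is pulled to the front; starts near 0; takes about 2 N at the knob and stays where it is left.
- knob (a point): Centre of the lever's red ball, 18 mm in diameter, 50 mm from the pivot. At joint 0 it is 25 mm behind the pivot and 165 mm above the bench, half-way 172 mm high, at the stop 25 mm in front of the pivot and 165 mm high.
- guard: Clear upright blade guard in a yellow frame, 224 mm wide, 8 mm thick, fixed across the cutter in front of the lever. Origin: middle of its top edge, 182 mm above the bench, 90 mm before the cutter's origin (70 mm before the lever's pivot). Axes of the cutter.
- lamp: LED bar lamp fixed above the cutter, 250 mm wide (y), 40 mm deep, 20 mm thick, on thin side arms 128 mm either side that run back from it to posts at the rear. Origin: middle of its lower front edge, 425 mm above the bench, 118 mm before the cutter's origin: a hand held straight down close to the guard meets it. Axes of the cutter.
- cone_orange_mid (a point): orange thread cone, loose bystander, 72 mm wide, 125 mm tall; this point is half-way up.
- cone_red_mid (a point): red thread cone, loose bystander, 72 mm wide, 125 mm tall; this point is half-way up.
- cone_blue_mid (a point): blue thread cone, loose bystander, 72 mm wide, 125 mm tall; this point is half-way up.
- basket: Red plastic basket, loose bystander, 208 x 138 x 69 mm, on the side of the cutter where the hook's rest is not. Origin: centre of its underside.
- hammer: Small hammer, loose bystander on the bench at the right, 240 mm long. Origin: on its underside.
There are look-alikes about, which are no part of the job. There is more than one size of the rest; the job needs the larger.

How it is judged:
By the outcome, as a careful person would: the job done as asked, in the order asked, and still so for the second after the job is handed in, with the robot touching nothing.
It also fails if it takes over 69 s, if anything falls off the work surface, if the arm or the gripper's body presses on something with over 40 N, if the wrist force passes 120 N, or if a joint passes its speed limit or range.

## Working session

There is one attempt and no reset: what is moved stays moved. The work goes in short steps, Python scripts to look and compute and a tool call to move; the robot and the scene stay as the last step left them, time stands still between calls to the robot, and variables do not carry over. Pictures are saved under pics/ and viewed, about 8 in all and at most 12, crops included, and the job is handed in when it is done.

Besides the shell and the picture viewer there is one more tool, called after "Request:" in YAML: its name, and indented under it one key for each argument. send_rows: Moves the arm, as the interface text tells. Its arguments: {"type":"object","properties":{"increments":{"type":"array"},"squeeze":{"type":"number"}},"required":["increments"]}

```bash
ls; mkdir -p pics
python3 - <<'E'
from station import *
import cv2,numpy as np
s=read_state();print({k:np.round(v,3).tolist() for k,v in s.items()})
for c in("scene","top"):
    im=snapshot(c);cv2.imwrite(f"pics/{c}0.png",im)
    P=camera_params(c);print(c,np.round(P["mtx"],1).tolist(),np.round(P["world_from_camera"],3).tolist())
    for n in["hook_grip","hook_bend","hook_tip","rest","cutter","knob","guard","lamp","basket","hammer","cone_orange_mid","cone_red_mid","cone_blue_mid"]:
        try: print(n,[(round(d["p"],2),np.round(d["centre"],1).tolist()) for d in place_of(c,n)[:4]])
        except Exception as e: print(n,e)
E
```

```text
pics
{'t': 0.0, 'q': [1.278, 0.481, 1.597, -0.0, 1.065, -0.047], 'qd': [0.0, 0.001, -0.001, -0.001, 0.003, -0.0], 'joint_efforts': [-0.005, -95.061, -43.021, -0.001, 0.012, 0.0], 'ee_pos': [0.158, 0.63, 0.248], 'tool_rot': [0.123, 0.992, -0.001, -0.0], 'contact_force': [0.406, 0.604, 0.34], 'torque': [-0.031, -0.04, -0.009], 'gripper_width': 1.0}
scene [[463.0, 0.0, 282.8], [0.0, 463.0, 204.0], [0.0, 0.0, 1.0]] [[-0.526, 0.45, -0.722, 1.611], [0.85, 0.264, -0.455, 0.581], [-0.014, -0.853, -0.522, 0.987], [0.0, 0.0, 0.0, 1.0]]
hook_grip [(0.46, [414.4, 256.8])]
hook_bend [(0.73, [390.2, 257.4])]
hook_tip [(0.74, [388.8, 294.8]), (0.18, [286.3, 225.5])]
rest [(0.85, [453.4, 304.1]), (0.61, [392.8, 306.6])]
cutter [(0.75, [268.8, 290.8]), (0.49, [416.7, 256.3])]
knob [(0.68, [196.4, 206.7]), (0.46, [273.2, 247.0])]
guard [(0.85, [287.8, 225.5])]
lamp [(0.79, [295.9, 151.2])]
basket [(0.56, [236.0, 243.5])]
hammer [(0.59, [196.3, 204.2]), (0.2, [205.4, 259.5])]
cone_orange_mid [(0.8, [354.4, 316.9])]
cone_red_mid [(0.7, [447.0, 323.1])]
cone_blue_mid [(0.58, [206.2, 257.0])]
top [[411.2, 0.0, 281.7], [0.0, 411.2, 211.4], [0.0, 0.0, 1.0]] [[-0.01, -0.995, 0.101, 0.449], [-1.0, 0.008, -0.011, -0.035], [0.01, -0.101, -0.995, 1.646], [0.0, 0.0, 0.0, 1.0]]
hook_grip [(0.55, [180.9, 248.8])]
hook_bend [(0.57, [178.0, 206.1])]
hook_tip [(0.74, [192.4, 207.3])]
rest [(0.88, [191.4, 225.1]), (0.59, [156.5, 247.9])]
cutter [(0.76, [279.7, 191.5])]
knob [(0.52, [277.3, 180.0]), (0.51, [274.5, 214.1])]
guard []
lamp [(0.62, [274.5, 214.7])]
basket [(0.77, [338.9, 219.5])]
hammer [(0.65, [409.6, 256.6]), (0.54, [180.8, 252.6])]
cone_orange_mid [(0.6, [203.5, 177.1])]
cone_red_mid [(0.81, [143.2, 206.6])]
cone_blue_mid [(0.63, [332.3, 176.4])]
```

Run:
```python
import cv2
a=cv2.imread("pics/scene0.png");b=cv2.imread("pics/top0.png")
cv2.imwrite("pics/s1.png",cv2.resize(a[130:350,160:480],None,fx=2.5,fy=2.5,interpolation=cv2.INTER_CUBIC))
cv2.imwrite("pics/t1.png",cv2.resize(b[120:320,110:430],None,fx=2.5,fy=2.5,interpolation=cv2.INTER_CUBIC))
```

```text
(no output)
```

View pics/s1.png

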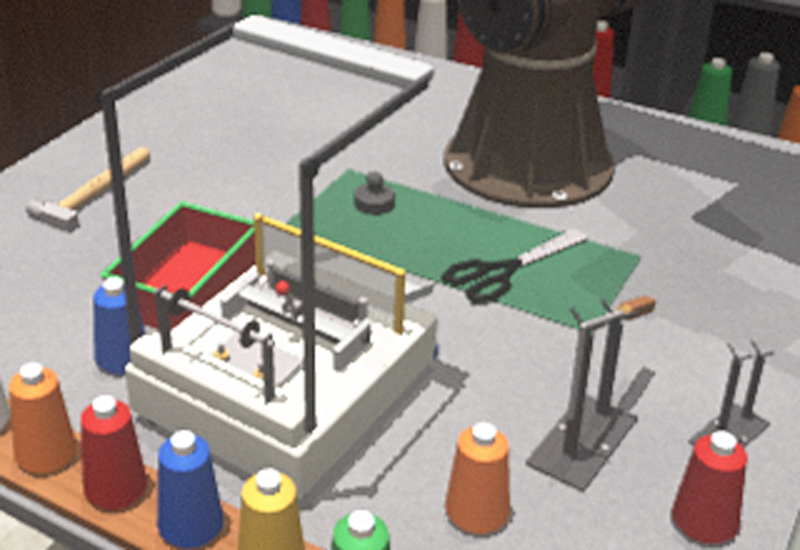

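View pics/t1.png

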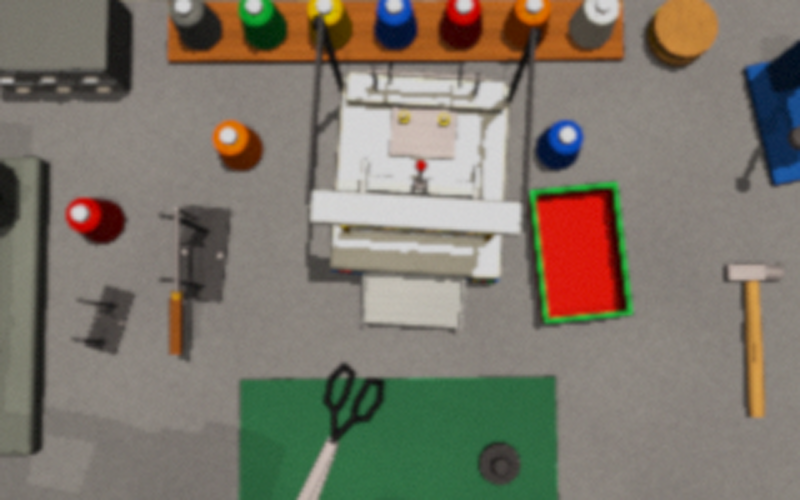

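Scene: the hook (orange handle) lies on the tall rest. In the top view its handle is at about (180,249) and its bend at about (180,205). The small empty rest at (155,248) is the look-alike. The knob is at top (278,186) and the guard's yellow frame is visible in the scene view. The hammer at (410,257) and the scissors are the other things with handles. I choose the hook on the large rest.

```bash
cat > h.py <<'E'
from station import *
import cv2,numpy as np
from scipy.spatial.transform import Rotation as R
def ray(c,px,P=None):
    P=P or camera_params(c);K=P["mtx"];T=np.array(P["world_from_camera"])
    x=(px[0]-K[0][2])/K[0][0];y=(px[1]-K[1][2])/K[1][1]
    if c=="wrist":
        r=np.hypot(x,y);s=np.sin(r)/max(r,1e-9);d=np.array([x*s,y*s,np.cos(r)])
    else: d=np.array([x,y,1.])
    d=T[:3,:3]@d
    return T[:3,3],d/np.linalg.norm(d)
def atz(c,px,z,P=None):
    o,d=ray(c,px,P);return o+d*(z-o[2])/d[2]
def tri(*obs):
    A=0;b=0
    for o,d in obs:
        M=np.eye(3)-np.outer(d,d);A=A+M;b=b+M@o
    return np.linalg.solve(A,b)
def proj(c,p,P=None):
    P=P or camera_params(c);K=P["mtx"];T=np.array(P["world_from_camera"])
    v=T[:3,:3].T@(np.array(p)-T[:3,3])
    if c=="wrist":
        r=np.hypot(v[0],v[1]);th=np.arctan2(r,v[2]);v=np.array([v[0]/r*th,v[1]/r*th,1])
        return [K[0][0]*v[0]+K[0][2],K[1][1]*v[1]+K[1][2]]
    return [K[0][0]*v[0]/v[2]+K[0][2],K[1][1]*v[1]/v[2]+K[1][2]]
E
python3 - <<'E'
from h import *
for n,z,t,s in [("grip",.13,(180.9,248.8),(414.4,256.8)),("gripcrop",.13,(180.3,249.2),(414.4,253.8)),("bend",.206,(178,206.1),(390.2,257.4)),("tip",.072,(192.4,207.3),(388.8,294.8)),("rest",0,(191.4,225.1),(392.8,306.6)),("cutter",0,(279.7,191.5),(268.8,290.8)),("knob",.165,(278,186.4),(273.2,247)),("guard",.182,None,(287.8,225.5)),("lamp",.425,(274.5,214.7),(295.9,151.2)),("orange",.0625,(203.5,177.1),(354.4,316.9)),("red",.0625,(143.2,206.6),(447,323.1)),("blue",.0625,(332.3,176.4),(206.2,257)),("basket",0,(338.9,219.5),(236,243.5))]:
    print(n,[np.round(atz(c,p,z),4)[:2].tolist() if p else None for c,p in(("top",t),("scene",s))], np.round(tri(ray("top",t),ray("scene",s)),3) if t else '')
# guard frame ends top in scene: crop px
for p in((258,218),(404,271)): print("guard end",atz("scene",(160+p[0]/2.5,130+p[1]/2.5),.182))
for p in((312,220),(520,230)): print("lamp lower front", atz("top",(110+p[0]/2.5,120+p[1]/2.5),.425))
for p in((181,210),(189,207),(231,209),(224,301)): print("plate", atz("top",(110+p[0]/2.5,120+p[1]/2.5),.0))
a=cv2.imread("pics/top0.png")
for c in("top","scene"):
  for n in("hook_grip","rest","guard","cutter"):
    r=trace(c,n)
    for d in r[:2]:
        ys,xs=np.nonzero(d["region"])
        if len(xs)>5: print(c,n,round(d["p"],2),np.round(d["centre"],1),xs.min(),xs.max(),ys.min(),ys.max(),cv2.minAreaRect(np.c_[xs,ys].astype(np.float32)))
E
```

```text
grip [[0.4679, 0.318], [0.4832, 0.328]] [0.467 0.323 0.117]
gripcrop [[0.4665, 0.3201], [0.469, 0.3234]] [0.466 0.322 0.127]
bend [[0.6166, 0.3127], [0.619, 0.2953]] [0.619 0.304 0.21 ]
tip [[0.6271, 0.2898], [0.6147, 0.3044]] [0.623 0.298 0.075]
rest [[0.5636, 0.3078], [0.5787, 0.3113]] [ 0.565  0.309 -0.012]
cutter [[0.6966, -0.0468], [0.7109, -0.0449]] [ 0.7   -0.049 -0.011]
knob [[0.6906, -0.0396], [0.6956, -0.0334]] [ 0.691 -0.038  0.16 ]
guard [None, [0.5982, -0.0418]] 
lamp [[0.563, -0.0277], [0.5685, -0.0303]] [ 0.564 -0.03   0.423]
orange [[0.7463, 0.2501], [0.7354, 0.2528]] [0.744 0.252 0.069]
red [[0.6325, 0.4814], [0.6292, 0.4742]] [0.633 0.477 0.067]
blue [[0.7452, -0.2526], [0.7376, -0.2675]] [ 0.746 -0.254  0.073]
basket [[0.581, -0.2839], [0.5626, -0.2831]] [ 0.577 -0.278  0.012]
guard end [ 0.59778537 -0.13384751  0.182     ]
guard end [0.60553299 0.07990596 0.182     ]
lamp lower front [0.58405448 0.09061421 0.425     ]
lamp lower front [ 0.56995502 -0.15770303  0.425     ]
plate [0.64894922 0.34495594 0.        ]
plate [0.653705   0.33218656 0.        ]
plate [0.64
[... 867 characters left out ...]
49707), 37.09284210205078)
scene hook_grip 0.57 [204.2 259.7] 197 211 241 278 ((204.0, 259.5), (37.0, 14.0), 90.0)
scene rest 0.86 [396.2 299.5] 371 414 251 325 ((399.7135925292969, 289.31829833984375), (33.21440887451172, 72.370361328125), 24.702430725097656)
scene rest 0.71 [454.  291.9] 436 466 268 307 ((455.8368835449219, 290.5690002441406), (25.92365264892578, 43.50665283203125), 22.06789779663086)
scene guard 0.94 [295.5 235.6] 262 321 217 261 ((291.7564697265625, 237.2664337158203), (69.95694732666016, 22.513540267944336), 23.57470703125)
scene cutter 0.89 [272.  263.1] 198 334 136 328 ((266.3776550292969, 232.07171630859375), (192.3979034423828, 134.23109436035156), 88.8655776977539)
```

```bash
cat >> h.py <<'E'
def Rt(lean,yaw):
    l,p=np.radians([lean,yaw])
    z=np.array([np.sin(l)*np.cos(p),np.sin(l)*np.sin(p),-np.cos(l)]);y=np.array([-np.sin(p),np.cos(p),0])
    return np.c_[np.cross(y,z),y,z]
def go(pos,lean=None,yaw=None,Rm=None):
    s=read_state();C=R.from_quat(s["tool_rot"]).as_matrix()
    if Rm is None: Rm=Rt(lean,yaw) if lean is not None else C
    t=C.T@(np.array(pos)-s["ee_pos"])*1000
    a=np.degrees(R.from_matrix(C.T@Rm).as_rotvec())
    print("t",np.round(t,1),"a",np.round(a,2),"dist",round(float(np.linalg.norm(t))))
def st():
    s=read_state();C=R.from_quat(s["tool_rot"]).as_matrix();z=C[:,2]
    print("t",round(s["t"],2),"pos",np.round(s["ee_pos"],4),"lean",round(float(np.degrees(np.arctan2(np.hypot(z[0],z[1]),-z[2]))),2),"yaw",round(float(np.degrees(np.arctan2(-C[0,1],C[1,1]))),2),"rolly",round(float(C[2,1]),4),"q",np.round(s["q"],2),"F",np.round(s["contact_force"],1),"M",np.round(s["torque"],2),"w",round(s["gripper_width"],3))
    return s
E
python3 -c "
from h import *
st();go([.40,.32,.30],30,-4)"
```

```text
t 1.8 pos [0.1582 0.6304 0.2483] lean 0.0 yaw -14.08 rolly -0.0 q [ 1.28  0.48  1.6  -0.    1.07 -0.05] F [ 0.4  0.1 -0.2] M [0.05 0.03 0.03] w 1.002
t [-310.1 -242.3  -51.7] a [ -2.64 -29.92  -9.85] dist 397
```

Request:
send_rows:
  increments:
    - {"tx": -30,"ty": -24,"tz": -30,"ax": 0,"ay": -3,"az": -1,"fingers": 1}
    - {"tx": -62,"ty": -48,"tz": -52,"ax": -0.5,"ay": -6,"az": -2,"fingers": 1}
    - {"tx": -93,"ty": -73,"tz": -52,"ax": -0.8,"ay": -9,"az": -3,"fingers": 1}
    - {"tx": -124,"ty": -97,"tz": -52,"ax": -1,"ay": -12,"az": -4,"fingers": 1}
    - {"tx": -155,"ty": -121,"tz": -52,"ax": -1.3,"ay": -15,"az": -5,"fingers": 1}
    - {"tx": -186,"ty": -145,"tz": -52,"ax": -1.6,"ay": -18,"az": -6,"fingers": 1}
    - {"tx": -217,"ty": -170,"tz": -52,"ax": -1.8,"ay": -21,"az": -7,"fingers": 1}
    - {"tx": -248,"ty": -194,"tz": -52,"ax": -2.1,"ay": -24,"az": -8,"fingers": 1}
    - {"tx": -279,"ty": -218,"tz": -52,"ax": -2.4,"ay": -27,"az": -9,"fingers": 1}
    - {"tx": -310,"ty": -242,"tz": -52,"ax": -2.6,"ay": -30,"az": -10,"fingers": 1}

```text
t: 2.63
ee_pos: [0.4005, 0.3191, 0.3007]
tool_rot: [0.032, 0.965, -0.009, 0.26]
contact_force: [1.7, 0.4, 0.1]
gripper_width: 1.001
```

Run:
```python
from h import *
st()
P=camera_params("wrist");im=snapshot("wrist");cv2.imwrite("pics/w1.png",im)
print(np.round(P["mtx"],1).tolist(),np.round(np.array(P["world_from_camera"]),3).tolist())
for n,z in(("hook_grip",.13),("hook_bend",.206),("hook_tip",.072),("rest",0)):
    for d in place_of("wrist",n)[:2]: print(n,round(d["p"],2),np.round(d["centre"],1),np.round(atz("wrist",d["centre"],z,P),4))
```

```text
t 2.63 pos [0.4005 0.3191 0.3007] lean 30.21 yaw -3.77 rolly -0.0012 q [ 0.9   0.12  2.13 -0.7   0.71 -0.11] F [1.7 0.4 0.1] M [ 0.04  0.21 -0.01] w 1.001
[[325.2, 0.0, 278.2], [0.0, 325.2, 213.1], [0.0, 0.0, 1.0]] [[0.066, 0.688, 0.723, 0.276], [0.998, -0.045, -0.048, 0.328], [-0.0, 0.725, -0.689, 0.375], [0.0, 0.0, 0.0, 1.0]]
hook_grip 0.9 [282.4 160.6] [0.461  0.3196 0.13  ]
hook_grip 0.26 [279.6 317.7] [0.7958 0.296  0.13  ]
hook_bend 0.84 [277.9 315. ] [0.6265 0.3044 0.206 ]
rest 0.64 [386.3 103.6] [ 0.4705  0.4566 -0.    ]
rest 0.64 [ 34.8 266.1] [ 0.8313 -0.3615  0.    ]
```

View pics/w1.png

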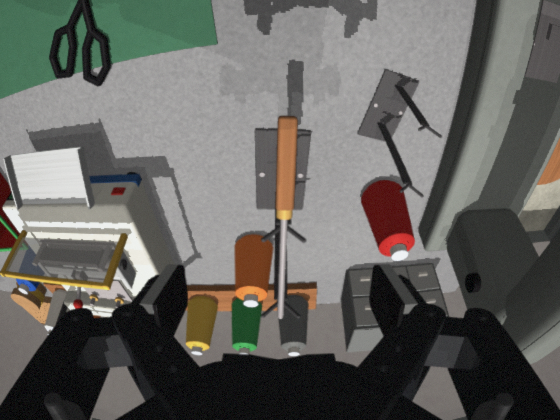

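The wrist view shows the hook lying along the image between the jaws. The handle centre is at (284,161) and the bend at (279,315), with the fork under the rod at (284,235). The small rest at (388,105) is empty. My measurements agree on the grip at (0.461, 0.3196) and a yaw of about −5°.

Run:
```python
from h import *
# handle centre line yaw
a=atz("wrist",(288,118),.118);b=atz("wrist",(284,213),.156);print(a,b,np.degrees(np.arctan2(b[1]-a[1],b[0]-a[0])))
T=np.array([.4615,.3197,.13])+Rt(30,-5)[:,2]*.002
go(T-Rt(30,-5)[:,2]*.06,30,-5);go(T,30,-5)
```

```text
[0.42110401 0.32855228 0.118     ] [0.50401592 0.31973583 0.156     ] -6.069744511847726
t [ 32.3   4.  120.4] a [0.52 0.07 0.95] dist 125
t [ 32.4   3.4 180.4] a [0.52 0.07 0.95] dist 183
```

Request:
send_rows:
  increments:
    - {"tx": 10,"ty": 2,"tz": 35,"ax": 0.5,"ay": 0,"az": 1,"fingers": 1}
    - {"tx": 20,"ty": 4,"tz": 75,"ax": 0.5,"ay": 0,"az": 1,"fingers": 1}
    - {"tx": 32,"ty": 5,"tz": 110,"ax": 0.5,"ay": 0,"az": 1,"fingers": 1}
    - {"tx": 32,"ty": 5,"tz": 120,"ax": 0.5,"ay": 0,"az": 1,"fingers": 1}
    - {"tx": 32,"ty": 5,"tz": 120,"ax": 0.5,"ay": 0,"az": 1,"fingers": 1}

```text
t: 3.3
ee_pos: [0.4324, 0.3234, 0.1778]
tool_rot: [0.042, 0.965, -0.013, 0.258]
contact_force: [-0.6, -0.2, -0.0]
gripper_width: 1.003
```

Run:
```python
from h import *
st()
P=camera_params("wrist");im=snapshot("wrist");cv2.imwrite("pics/w2.png",im)
for n,z in(("hook_grip",.13),("hook_bend",.206)):
    for d in place_of("wrist",n)[:1]: print(n,round(d["p"],2),np.round(d["centre"],1),np.round(atz("wrist",d["centre"],z,P),4))
d=trace("wrist","hook_grip")[0];m=d["region"]
hsv=cv2.cvtColor(im,cv2.COLOR_BGR2HSV)
w=m&(hsv[...,1]>110)
ys,xs=np.nonzero(w)
for y in range(ys.min(),ys.max(),12):
    c=xs[ys==y]
    if len(c):print(y,c.min(),c.max())
```

```text
t 3.3 pos [0.4324 0.3234 0.1778] lean 29.91 yaw -5.0 rolly -0.0028 q [ 0.85  0.36  2.21 -1.06  0.48  0.31] F [-0.6 -0.2 -0. ] M [-0.04  0.26 -0.04] w 1.003
hook_grip 0.98 [275.8 246.3] [0.4638 0.3197 0.13  ]
173 271 292
185 266 297
197 266 297
209 266 296
221 266 296
233 267 295
245 266 295
257 266 294
269 266 293
281 267 293
293 266 292
305 266 292
317 268 289
```

View pics/w2.png

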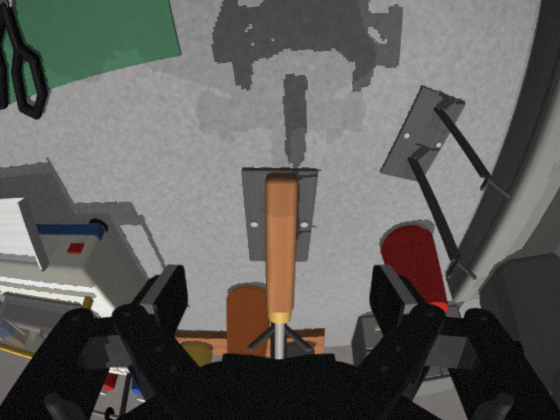

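Handle at (280,246), running (281,173)–(279,317): it is centred and parallel between the jaws. Before grasping I'll fit a rough arm model to see which lean keeps the wrist in range over the cutter.

```bash
cat > kin.py <<'E'
from h import *
from scipy.optimize import least_squares
Ry=lambda a:R.from_euler('y',a).as_matrix()
Rz=lambda a:R.from_euler('z',a).as_matrix()
def fk(p,q):
    a,h,L1,L2,e,L3=p
    A=Rz(q[0]);o=A@[a,0,h]
    B=A@Ry(q[1]);o=o+B@[0,0,L1]
    B=B@Ry(q[2]);o=o+B@[e,0,L2]
    B=B@Rz(q[3])@Ry(q[4]);o=o+B@[0,0,L3]
    return o,B@Rz(q[5])
E
python3 - <<'E'
from kin import *
s=read_state()
D=[([1.278,.4805,1.5965,0,1.065,-.047],[.1582,.6304,.2483]),([.9,.12,2.13,-.7,.71,-.11],[.4005,.3191,.3007]),(s["q"],s["ee_pos"])]
f=lambda p:np.concatenate([fk(p,q)[0]-x for q,x in D])
for x0 in([0,.4,.45,.45,0,.3],[.1,.3,.5,.4,.05,.2]):
    r=least_squares(f,x0);print(np.round(r.x,3),np.round(r.fun*1000,1))
o,B=fk(r.x,s["q"]);print(B,R.from_quat(s["tool_rot"]).as_matrix())
E
```

```text
[0.051 0.258 0.552 0.405 0.021 0.28 ] [29.5 -7.8  4.8  0.3 -3.1 -7.2  0.8  0.9  2.5]
[0.051 0.258 0.552 0.405 0.021 0.28 ] [29.5 -7.8  4.8  0.3 -3.1 -7.2  0.8  0.9  2.5]
[[-0.08734361 -0.86141411  0.50033671]
 [-0.99617544  0.07671826 -0.04181857]
 [-0.00236186 -0.50207573 -0.86482043]] [[-0.86141411  0.08734361  0.50033671]
 [ 0.07671826  0.99617544 -0.04181857]
 [-0.50207573  0.00236186 -0.86482043]]
```

```bash
python3 - <<'E'
import re
t=open('kin.py').read().replace("a,h,L1,L2,e,L3=p","a,h,L1,L2,e,L3,d=p").replace("[e,0,L2]","[e,d,L2]").replace("return o,B@Rz(q[5])","return o,B@Rz(q[5]-np.pi/2)")
t+='''
LO=np.array([-2.75,-.82,.23,-1.56,.09,-2.92]);HI=np.array([2.75,2.05,2.67,4.7,2.69,2.92])
def ik(p,pos,Rm,q0):
    best=None
    for d4 in(0,np.pi):
      for k in(0,.8,-.8):
        g=np.clip(np.array(q0)+[0,0,0,d4+k,0.1,-d4-k],LO+.01,HI-.01)
        r=least_squares(lambda q:np.r_[(fk(p,q)[0]-pos)*5,R.from_matrix(fk(p,q)[1].T@Rm).as_rotvec()],g,bounds=(LO,HI))
        if best is None or r.cost<best.cost: best=r
    return best.x,best.cost
'''
open('kin.py','w').write(t)
E
python3 - <<'E'
from kin import *
s=read_state()
D=[([1.278,.4805,1.5965,0,1.065,-.047],[.1582,.6304,.2483]),([.9,.12,2.13,-.7,.71,-.11],[.4005,.3191,.3007]),(s["q"],s["ee_pos"])]
f=lambda p:np.concatenate([fk(p,q)[0]-x for q,x in D])
r=least_squares(f,[.05,.3,.5,.4,.02,.25,.03]);p=r.x;print(np.round(p,4),np.round(r.fun*1000,1))
np.save("p.npy",p)
for nm,yaw,P in(("grasp",-5,[.464,.321,.13]),("lift",-5,[.47,.32,.25]),("over",-3,[.45,-.028,.31]),("reach",-3,[.55,-.03,.25]),("down",-3,[.55,-.03,.21]),("end",-3,[.49,-.03,.21])):
    for lean in(25,30,35,40):
        q,c=ik(p,np.array(P),Rt(lean,yaw),s["q"]);print(nm,lean,np.round(q,2),"%.1e"%c)
E
```

```text
[0.0046 0.3277 0.5871 0.4461 0.0339 0.3529 0.031 ] [-0.4  0.4  1.2  1.1 -1.6 -1.8 -0.9  1.1  0.6]
grasp 25 [ 0.75  0.46  2.17 -1.04  0.38 -2.92] 6.2e-05
grasp 30 [ 0.79  0.47  2.2  -1.31  0.41 -2.61] 1.3e-30
grasp 35 [ 0.84  0.5   2.24 -1.56  0.48 -2.32] 2.7e-06
grasp 40 [ 0.89  0.53  2.28  4.54  0.57 -2.09] 2.9e-25
lift 25 [ 0.74  0.26  2.05 -0.58  0.6   2.84] 8.3e-29
lift 30 [ 0.75  0.25  2.08 -0.67  0.57  2.92] 1.1e-03
lift 35 [ 0.83  0.27  2.16 -1.05  0.56 -2.92] 9.0e-05
lift 40 [ 0.87  0.28  2.19 -1.23  0.59 -2.71] 5.6e-29
over 25 [-0.17 -0.09  2.27  0.1   0.53  1.38] 3.9e-31
over 30 [-0.18 -0.12  2.33  0.16  0.41  1.31] 1.4e-27
over 35 [-0.2  -0.14  2.4   0.29  0.29  1.17] 9.1e-31
over 40 [-0.21 -0.15  2.47  0.66  0.17  0.8 ] 5.8e-30
reach 25 [-0.13  0.17  2.17  0.1   0.36  1.41] 2.5e-20
reach 30 [-0.14  0.16  2.24  0.19  0.22  1.31] 1.3e-23
reach 35 [-0.15  0.15  2.31  0.65  0.09  0.84] 1.9e-06
reach 40 [-0.15  0.16  2.38  2.54  0.11 -1.05] 1.6e-32
down 25 [-0.13  0.24  2.22  0.14  0.25  1.36] 6.3e-31
down 30 [-0.14  0.24  2.29  0.42  0.11  1.08] 4.0e-24
down 35 [-0.15  0.24  2.36  2.46  0.09 -0.97] 8.8e-06
down 40 [-0.15  0.26  2.42  2.88  0.24 -1.39] 2.8e-31
end 25 [-0.16  0.16  2.34  0.21  0.21  1.27] 3.6e-30
end 30 [-0.17  0.16  2.4   0.74  0.09  0.73] 1.3e-05
end 35 [-0.17  0.17  2.47  2.56  0.13 -1.09] 4.6e-31
end 40 [-0.19  0.19  2.54  2.85  0.3  -1.39] 3.2e-31
```

```bash
sed -i 's/q\[5\]-np.pi/q[5]+np.pi/' kin.py
python3 - <<'E'
from h import *
Q=Rt(25,-5);T=np.array([.4635,.3212,.13])+Q[:,2]*.002
go(T-Q[:,2]*.04,25,-5);go(T,25,-5)
E
```

```text
t [-3.8 -0.5 22.6] a [ 0.11  5.14 -0.07] dist 23
t [-0.2 -0.6 62.4] a [ 0.11  5.14 -0.07] dist 62
```

Request:
send_rows:
  increments:
    - {"tx": -4,"ty": -0.5,"tz": 22,"ay": 5,"fingers": 1}
    - {"tx": -2,"ty": -0.5,"tz": 45,"ay": 5,"fingers": 1}
    - {"tx": 0,"ty": -0.5,"tz": 62,"ay": 5,"fingers": 1}
    - {"tx": 0,"ty": -0.5,"tz": 62.5,"ay": 5,"fingers": 1}
    - {"tx": 0,"ty": -0.5,"tz": 62.5,"ay": 5,"fingers": 1}

```text
validation failed for argument at $.in...
```

Request:
send_rows:
  increments:
    - {"tx": 0,"fingers": 0.5}
    - {"tx": 0,"fingers": 0}
    - {"tx": 0,"fingers": 0}
    - {"tx": 0,"fingers": 0}
    - {"tx": 0,"fingers": 0}
    - {"tx": 0,"fingers": 0}
    - {"tx": 0,"fingers": 0}
    - {"tx": 0,"fingers": 0}
  squeeze: 60

```text
validation failed for argument at $.in...
```

Run:
```python
from h import *
st()
P=camera_params("wrist");im=snapshot("wrist");cv2.imwrite("pics/w3.png",im)
for n in("hook_grip","hook_bend"):
    for d in place_of("wrist",n)[:1]: print(n,round(d["p"],2),np.round(d["centre"],1))
```

```text
t 3.5 pos [0.433  0.3243 0.182 ] lean 30.14 yaw -5.01 rolly 0.0024 q [ 0.85  0.35  2.21 -1.06  0.48  0.3 ] F [0.5 0.5 0.5] M [0.03 0.23 0.01] w 1.004
hook_grip 0.63 [273.7 237.7]
```

View pics/w3.png

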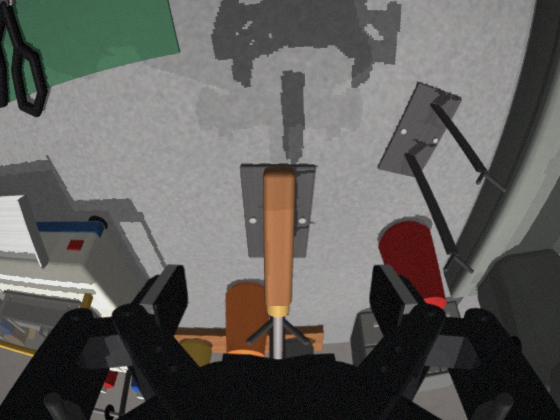

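Both move calls were refused because every row needs all its keys. The picture is unchanged: the handle is still centred at (280,240).

Request:
send_rows:
  increments:
    - {"tx": -2,"ty": -1,"tz": 22,"ax": 0,"ay": 5,"az": 0,"fingers": 1}
    - {"tx": 0,"ty": -1.5,"tz": 44,"ax": 0,"ay": 5,"az": 0,"fingers": 1}
    - {"tx": 2,"ty": -1.5,"tz": 60,"ax": 0,"ay": 5,"az": 0,"fingers": 1}
    - {"tx": 2.5,"ty": -1.5,"tz": 66,"ax": 0,"ay": 5,"az": 0,"fingers": 1}
    - {"tx": 2.5,"ty": -1.5,"tz": 66,"ax": 0,"ay": 5,"az": 0,"fingers": 1}
    - {"tx": 2.5,"ty": -1.5,"tz": 66,"ax": 0,"ay": 5,"az": 0,"fingers": 1}

```text
t: 4.15
ee_pos: [0.4638, 0.32, 0.1243]
tool_rot: [0.043, 0.975, -0.008, 0.218]
contact_force: [-0.7, 1.2, 0.1]
gripper_width: 0.996
```

Run:
```python
from h import *
st()
Q=Rt(25,-5);T=np.array([.4635,.3212,.13])+Q[:,2]*.002
go(T,25,-5)
```

```text
t 4.15 pos [0.4638 0.32   0.1243] lean 25.17 yaw -5.02 rolly 0.0028 q [ 0.75  0.47  2.17 -1.03  0.37  0.22] F [-0.7  1.2  0.1] M [-0.    0.22  0.06] w 0.996
t [-2.1  1.2 -3.3] a [ 0.13  0.17 -0.09] dist 4
```

Request:
send_rows:
  increments:
    - {"tx": -2,"ty": 1.2,"tz": -3,"ax": 0,"ay": 0,"az": 0,"fingers": 0.5}
    - {"tx": -2,"ty": 1.2,"tz": -3,"ax": 0,"ay": 0,"az": 0,"fingers": 0}
    - {"tx": -2,"ty": 1.2,"tz": -3,"ax": 0,"ay": 0,"az": 0,"fingers": 0}
    - {"tx": -2,"ty": 1.2,"tz": -3,"ax": 0,"ay": 0,"az": 0,"fingers": 0}
    - {"tx": -2,"ty": 1.2,"tz": -3,"ax": 0,"ay": 0,"az": 0,"fingers": 0}
    - {"tx": -2,"ty": 1.2,"tz": -3,"ax": 0,"ay": 0,"az": 0,"fingers": 0}
    - {"tx": -2,"ty": 1.2,"tz": -3,"ax": 0,"ay": 0,"az": 0,"fingers": 0}
    - {"tx": -2,"ty": 1.2,"tz": -3,"ax": 0,"ay": 0,"az": 0,"fingers": 0}
    - {"tx": -2,"ty": 1.2,"tz": -3,"ax": 0,"ay": 0,"az": 0,"fingers": 0}
  squeeze: 70

```text
t: 4.9
ee_pos: [0.4644, 0.3212, 0.1278]
tool_rot: [0.043, 0.975, -0.008, 0.218]
contact_force: [-1.9, 0.9, 1.8]
gripper_width: 0.196
```

Run:
```python
from h import *
s=st(); np.save("grasp.npy",np.r_[s["ee_pos"],s["tool_rot"]])
P=s["ee_pos"];yaw=np.radians(-5);ex=np.array([np.cos(yaw),np.sin(yaw),0])
go(P+ex*.008,25,-5);go(P+ex*.008+[0,0,.03],25,-5);go(P+ex*.008+[0,0,.12],25,-5)
```

```text
t 4.9 pos [0.4644 0.3212 0.1278] lean 25.17 yaw -5.01 rolly 0.003 q [ 0.75  0.46  2.16 -1.01  0.38  0.19] F [-1.9  0.9  1.8] M [0.18 0.14 0.13] w 0.196
t [-7.2  0.   3.4] a [ 0.15  0.17 -0.08] dist 8
t [-20.    0.1 -23.7] a [ 0.15  0.17 -0.08] dist 31
t [ -58.3    0.4 -105.2] a [ 0.15  0.17 -0.08] dist 120
```

Request:
send_rows:
  increments:
    - {"tx": -3.5,"ty": 0,"tz": 1.7,"ax": 0,"ay": 0,"az": 0,"fingers": 0}
    - {"tx": -6.3,"ty": 0,"tz": 3,"ax": 0,"ay": 0,"az": 0,"fingers": 0}
    - {"tx": -6.3,"ty": 0,"tz": 3,"ax": 0,"ay": 0,"az": 0,"fingers": 0}
    - {"tx": -10.5,"ty": 0,"tz": -6,"ax": 0,"ay": 0,"az": 0,"fingers": 0}
    - {"tx": -15,"ty": 0,"tz": -15,"ax": 0,"ay": 0,"az": 0,"fingers": 0}
    - {"tx": -20,"ty": 0,"tz": -24,"ax": 0,"ay": 0,"az": 0,"fingers": 0}
    - {"tx": -28,"ty": 0,"tz": -42,"ax": 0,"ay": 0,"az": 0,"fingers": 0}
    - {"tx": -37,"ty": 0,"tz": -60,"ax": 0,"ay": 0,"az": 0,"fingers": 0}
    - {"tx": -48,"ty": 0,"tz": -84,"ax": 0,"ay": 0,"az": 0,"fingers": 0}
    - {"tx": -58,"ty": 0,"tz": -105,"ax": 0,"ay": 0,"az": 0,"fingers": 0}

```text
t: 5.73
ee_pos: [0.4717, 0.3199, 0.2483]
tool_rot: [0.043, 0.975, -0.008, 0.217]
contact_force: [0.7, 0.2, -0.6]
gripper_width: 0.194
```

Run:
```python
from h import *
s=st()
for c in("scene","top"): cv2.imwrite(f"pics/{c}1.png",snapshot(c))
o={}
for n in("hook_grip","hook_bend","hook_tip","rest"):
    for c in("scene","top"):
        for d in place_of(c,n)[:2]: print(n,c,round(d["p"],2),np.round(d["centre"],1)); o.setdefault((n,c),d["centre"])
    if (n,"scene") in o and (n,"top") in o: print(n,np.round(tri(ray("scene",o[n,"scene"]),ray("top",o[n,"top"])),4))
g=np.array([-.002*1,0,0]);C=R.from_quat(s["tool_rot"]).as_matrix()
G=s["ee_pos"]-.002*C[:,2];e=C[:,1];ex=np.array([e[1],-e[0],0]);B=G+ex*.163+[0,0,.076]
print("expect grip",np.round(G,4),"bend",np.round(B,4))
for c in("scene","top"): print(c,[np.round(proj(c,x),1).tolist() for x in(G,B,B-[0,0,.13])])
v=np.hstack([cv2.imread("pics/scene1.png")[180:330,330:480],cv2.imread("pics/top1.png")[150:300,110:260]])
cv2.imwrite("pics/v1.png",cv2.resize(v,None,fx=2.6,fy=2.6,interpolation=cv2.INTER_CUBIC))
```

```text
t 5.73 pos [0.4717 0.3199 0.2483] lean 25.09 yaw -5.01 rolly 0.0024 q [ 0.74  0.26  2.05 -0.58  0.6  -0.3 ] F [ 0.7  0.2 -0.6] M [ 0.04  0.36 -0.01] w 0.194
hook_grip scene 0.55 [417.7 223.2]
hook_grip scene 0.36 [396.4 221.8]
hook_grip top 0.54 [173.9 244.6]
hook_grip top 0.24 [410.  257.4]
hook_grip [0.4799 0.3179 0.2445]
hook_bend scene 0.47 [394.7 220.3]
hook_bend top 0.55 [171.2 197.9]
hook_bend [0.6296 0.3005 0.3345]
hook_tip scene 0.74 [388.  264.2]
hook_tip top 0.66 [183.9 201.6]
hook_tip [0.6339 0.2956 0.193 ]
rest scene 0.88 [391.7 303.1]
rest scene 0.74 [234.9 246.8]
rest top 0.68 [189.9 222. ]
rest top 0.49 [155.6 247.1]
rest [0.5764 0.3088 0.0111]
expect grip [0.4708 0.32   0.2501] bend [0.6332 0.3057 0.3261]
scene [[418.7, 220.3], [397.2, 224.2], [391.6, 264.4]]
top [[172.0, 247.6], [171.3, 196.8], [180.7, 201.8]]
```

View pics/v1.png

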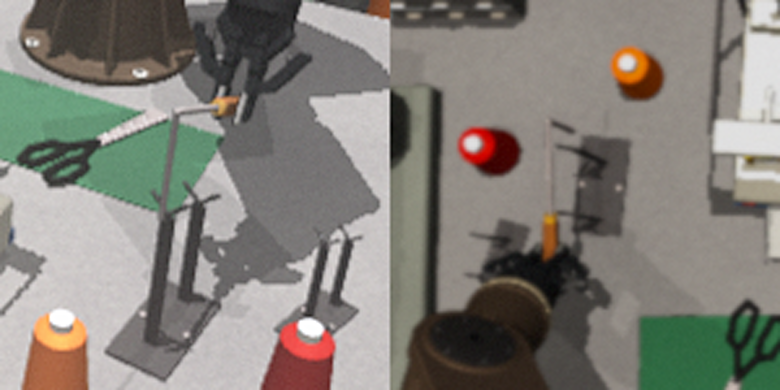

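The hook hangs level in the gripper as modelled: scene bend at (396,223) against a predicted (397,224), and top bend at (171.5,197) against (171,197). Both forks are clear and the cones are untouched. Next I carry it in front of the guard, at a height between guard and lamp.

Run:
```python
from kin import *
go([.465,.318,.275],25,-5);go([.43,.15,.275],25,-4);go([.43,-.028,.275],25,-3)
p=np.load("p.npy")
for P,yaw in(([.43,.15,.275],-4),([.43,-.03,.275],-3)):
    q,c=ik(p,np.array(P),Rt(25,yaw),read_state()["q"]);print(np.round(q,2),"%.1e"%c)
```

```text
t [ -6.1  -2.4 -28.6] a [ 0.08  0.1  -0.06] dist 29
t [  12.1 -172.8  -37.4] a [-0.35  0.1  -0.96] dist 177
t [  -2.1 -350.1  -31.1] a [-0.77  0.1  -1.87] dist 352
[ 0.42  0.01  2.28 -0.43  0.5  -0.73] 3.7e-31
[-0.19 -0.07  2.35  0.14  0.42 -1.82] 4.0e-31
```

Request:
send_rows:
  increments:
    - {"tx": -3,"ty": -1,"tz": -14,"ax": 0,"ay": 0,"az": 0,"fingers": 0}
    - {"tx": -6,"ty": -2,"tz": -29,"ax": 0,"ay": 0,"az": 0,"fingers": 0}
    - {"tx": -3,"ty": -20,"tz": -31,"ax": 0,"ay": 0,"az": -0.1,"fingers": 0}
    - {"tx": 0,"ty": -45,"tz": -33,"ax": -0.1,"ay": 0,"az": -0.2,"fingers": 0}
    - {"tx": 4,"ty": -80,"tz": -34,"ax": -0.2,"ay": 0,"az": -0.4,"fingers": 0}
    - {"tx": 8,"ty": -115,"tz": -36,"ax": -0.3,"ay": 0,"az": -0.6,"fingers": 0}
    - {"tx": 12,"ty": -150,"tz": -37,"ax": -0.35,"ay": 0,"az": -0.8,"fingers": 0}
    - {"tx": 12,"ty": -173,"tz": -37,"ax": -0.35,"ay": 0.1,"az": -1,"fingers": 0}
    - {"tx": 9,"ty": -205,"tz": -36,"ax": -0.4,"ay": 0.1,"az": -1.1,"fingers": 0}
    - {"tx": 6,"ty": -240,"tz": -35,"ax": -0.5,"ay": 0.1,"az": -1.3,"fingers": 0}

```text
t: 7.07
ee_pos: [0.4302, 0.0847, 0.275]
tool_rot: [0.03, 0.976, -0.007, 0.216]
contact_force: [0.6, 0.2, -1.7]
gripper_width: 0.195
```

Run:
```python
from h import *
st();go([.43,-.03,.275],25,-3)
```

```text
t 7.07 pos [0.4302 0.0847 0.275 ] lean 24.99 yaw -3.56 rolly -0.0005 q [ 0.22 -0.03  2.32 -0.28  0.45 -1.06] F [ 0.6  0.2 -1.7] M [0.03 0.46 0.  ] w 0.195
t [  -6.2 -114.5    3. ] a [-0.27 -0.01 -0.5 ] dist 115
```

Request:
send_rows:
  increments:
    - {"tx": -2,"ty": -38,"tz": 1,"ax": -0.1,"ay": 0,"az": -0.2,"fingers": 0}
    - {"tx": -4,"ty": -76,"tz": 2,"ax": -0.2,"ay": 0,"az": -0.4,"fingers": 0}
    - {"tx": -6,"ty": -105,"tz": 3,"ax": -0.3,"ay": 0,"az": -0.5,"fingers": 0}
    - {"tx": -6,"ty": -114,"tz": 3,"ax": -0.3,"ay": 0,"az": -0.5,"fingers": 0}
    - {"tx": -6,"ty": -114.5,"tz": 3,"ax": -0.3,"ay": 0,"az": -0.5,"fingers": 0}
    - {"tx": -6,"ty": -114.5,"tz": 3,"ax": -0.3,"ay": 0,"az": -0.5,"fingers": 0}

```text
t: 7.57
ee_pos: [0.4296, -0.0322, 0.2746]
tool_rot: [0.027, 0.976, -0.006, 0.216]
contact_force: [0.1, 0.2, -0.8]
gripper_width: 0.196
```

Run:
```python
from h import *
s=st();P=camera_params("wrist");im=snapshot("wrist");cv2.imwrite("pics/w4.png",im)
C=R.from_quat(s["tool_rot"]).as_matrix();G=s["ee_pos"]-.002*C[:,2];ex=np.array([C[1,1],-C[0,1],0]);B=G+ex*.163+[0,0,.076]
print("bend",B,"px",proj("wrist",B,P),"tip px",proj("wrist",B-[0,0,.13],P))
for n,z in(("knob",.165),("guard",.182),("lamp",.425),("cutter",0),("hook_bend",B[2]),("hook_tip",B[2]-.13)):
    for d in place_of("wrist",n)[:2]: print(n,round(d["p"],2),np.round(d["centre"],1),np.round(atz("wrist",d["centre"],z,P),4))
snapshot("scene");snapshot("top")
for c in("scene","top"):
    for n in("knob","guard","hook_tip","hook_bend"): print(c,n,[(round(d["p"],2),np.round(d["centre"],1).tolist()) for d in place_of(c,n)[:2]])
```

```text
t 7.57 pos [ 0.4296 -0.0322  0.2746] lean 24.97 yaw -3.17 rolly 0.0004 q [-0.19 -0.06  2.35  0.14  0.42 -1.83] F [ 0.1  0.2 -0.8] M [ 0.01  0.35 -0.01] w 0.196
bend [ 0.59147562 -0.04116636  0.35245226] px [np.float64(277.49225600291237), np.float64(481.78360644150337)] tip px [np.float64(277.44497249698776), np.float64(342.0837758971152)]
scene knob [(0.52, [274.4, 247.5]), (0.33, [196.5, 207.7])]
scene guard [(0.78, [291.3, 226.4])]
scene hook_tip [(0.5, [290.7, 216.0])]
scene hook_bend [(0.43, [291.1, 171.7])]
top knob [(0.57, [278.2, 180.5])]
top guard [(0.69, [408.4, 255.4]), (0.59, [278.1, 210.8])]
top hook_tip [(0.38, [144.8, 206.4])]
top hook_bend [(0.65, [275.1, 209.5])]
```

View pics/w4.png

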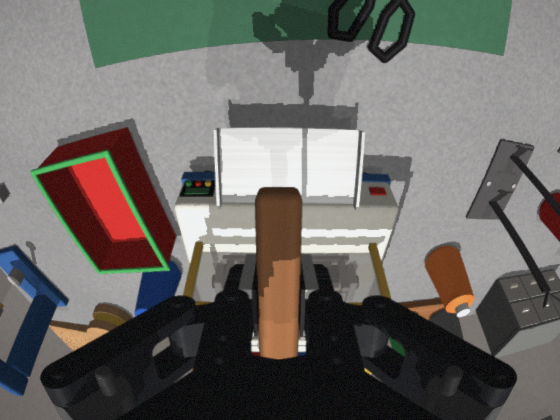

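The wrist view looks forward over the cutter. The chute's front edge runs (219,128)–(360,128), the base's front corners are at (177,206) and (397,206), and the guard post feet are at (197,243) and (376,243). The handle is straight in the gripper; the knob is hidden behind the fingers.

Run:
```python
from h import *
P=camera_params("wrist")
for n,z,a,b in(("base front",.088,(177,206),(397,206)),("posts",.088,(197,243),(376,243))):
    A=atz("wrist",a,z,P);B=atz("wrist",b,z,P);print(n,A,B,"mid",(A+B)/2,"w",np.linalg.norm(A-B),"yaw",np.degrees(np.arctan2(-(B-A)[0],(B-A)[1])))
# knob
k1=tri(ray("scene",(272.8,245.2)),ray("top",(278.4,186)));print("knob",k1)
im=snapshot("scene");imt=snapshot("top")
for nm,i,c,r in(("scene",im,(273,246),14),("top",imt,(278,184),12)):
    x,y=c;w=i[y-r:y+r,x-r:x+r].astype(int);m=(w[...,2]-np.maximum(w[...,0],w[...,1]))
    mm=m>60;ys,xs=np.nonzero(mm);print(nm,len(xs),xs.mean()+x-r if len(xs) else 0,ys.mean()+y-r if len(xs) else 0)
    if len(xs):
        c2=(xs.mean()+x-r,ys.mean()+y-r);print(atz(nm,c2,.165));globals()[nm]=c2
print(tri(ray("scene",scene),ray("top",top)))
```

```text
base front [ 0.53299937 -0.14862449  0.088     ] [0.54611007 0.10061762 0.088     ] mid [ 0.53955472 -0.02400343  0.088     ] w 0.24958669615508214 yaw -3.0111112214187137
posts [ 0.59353384 -0.13849993  0.088     ] [0.60598358 0.08455944 0.088     ] mid [ 0.59975871 -0.02697025  0.088     ] w 0.22340653239711705 yaw -3.1945678315894055
knob [ 0.69101844 -0.0396802   0.16643739]
scene 22 272.5 244.27272727272725
[ 0.68531401 -0.04254589  0.165     ]
top 14 278.0 185.57142857142858
[ 0.69368024 -0.03963571  0.165     ]
[ 0.69227063 -0.03888561  0.17086976]
```

Run:
```python
from h import *
go([.5525,-.0292,.275],25,-3.1);go([.5525,-.0292,.235],25,-3.1);go([.5525,-.0292,.206],25,-3.1)
```

```text
t [-111.1    7.2   51.7] a [ 0.07 -0.01  0.09] dist 123
t [-94.2   7.2  87.9] a [ 0.07 -0.01  0.09] dist 129
t [-81.9   7.2 114.2] a [ 0.07 -0.01  0.09] dist 141
```

Request:
send_rows:
  increments:
    - {"tx": -27,"ty": 2,"tz": 12.5,"ax": 0,"ay": 0,"az": 0,"fingers": 0}
    - {"tx": -55,"ty": 4,"tz": 25.5,"ax": 0,"ay": 0,"az": 0,"fingers": 0}
    - {"tx": -85,"ty": 6,"tz": 39,"ax": 0,"ay": 0,"az": 0,"fingers": 0}
    - {"tx": -105,"ty": 7,"tz": 49,"ax": 0,"ay": 0,"az": 0,"fingers": 0}
    - {"tx": -111,"ty": 7.2,"tz": 51.7,"ax": 0,"ay": 0,"az": 0,"fingers": 0}
    - {"tx": -111,"ty": 7.2,"tz": 51.7,"ax": 0,"ay": 0,"az": 0,"fingers": 0}
    - {"tx": -102,"ty": 7.2,"tz": 71,"ax": 0,"ay": 0,"az": 0,"fingers": 0}
    - {"tx": -94,"ty": 7.2,"tz": 88,"ax": 0,"ay": 0,"az": 0,"fingers": 0}
    - {"tx": -94,"ty": 7.2,"tz": 88,"ax": 0,"ay": 0,"az": 0,"fingers": 0}
    - {"tx": -94,"ty": 7.2,"tz": 88,"ax": 0,"ay": 0,"az": 0,"fingers": 0}

```text
t: 9.35
ee_pos: [0.5508, -0.0292, 0.2342]
tool_rot: [0.026, 0.976, -0.005, 0.215]
contact_force: [-1.2, 0.6, -1.1]
gripper_width: 0.197
```

Run:
```python
from h import *
s=st()
C=R.from_quat(s["tool_rot"]).as_matrix();G=s["ee_pos"]-.002*C[:,2];ex=np.array([C[1,1],-C[0,1],0]);B=G+ex*.163+[0,0,.076];T=B-[0,0,.13]
print("bend",B,"tip",T)
for c in("scene","top"): print(c,"bend,tip",proj(c,B),proj(c,T),"knob",proj(c,[.6925,-.038,.165]))
a=snapshot("scene");b=snapshot("top")
cv2.imwrite("pics/v2.png",np.hstack([cv2.resize(a[140:290,230:330],None,fx=4,fy=4,interpolation=cv2.INTER_CUBIC),cv2.resize(b[130:280,230:330],None,fx=4,fy=4,interpolation=cv2.INTER_CUBIC)]))
go([.5525,-.0292,.206],25,-3.1)
```

```text
t 9.35 pos [ 0.5508 -0.0292  0.2342] lean 24.85 yaw -3.0 rolly 0.0008 q [-0.13  0.2   2.18  0.1   0.32 -1.74] F [-1.2  0.6 -1.1] M [ 0.02  0.36 -0.  ] w 0.197
bend [ 0.71276943 -0.03765861  0.31203754] tip [ 0.71276943 -0.03765861  0.18203754]
scene bend,tip [np.float64(267.2327761399967), np.float64(207.0083582365592)] [np.float64(268.6499860444751), np.float64(244.89043887840057)] knob [np.float64(272.4734691739446), np.float64(245.980151172646)]
top bend,tip [np.float64(277.4152010116691), np.float64(172.5562035247188)] [np.float64(277.41332724840515), np.float64(179.5733221854805)] knob [np.float64(277.55384602662616), np.float64(185.8951064438881)]
t [12.5  0.1 27.1] a [0.07 0.04 0.08] dist 30
```

View pics/v2.png

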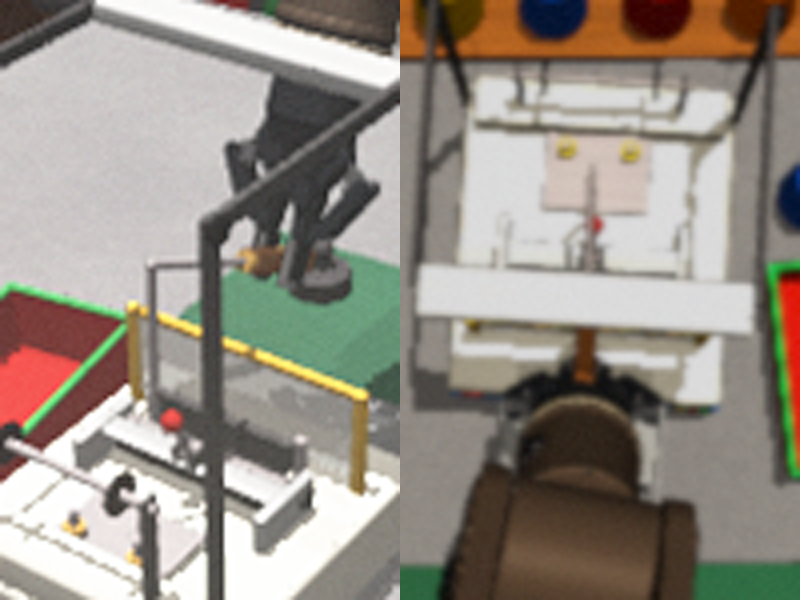

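The hook leg stands behind the guard. In the scene view the bend is at (268,206) and the knob at (273,245); in the top view the bend is at (278,171) and the knob at (279,186). The knob sits about 2 mm further right than the leg, so I shift the target there and leave a little more room behind it.

Run:
```python
from h import *
go([.5565,-.0318,.234],25,-3.1);go([.5565,-.0318,.206],25,-3.1)
```

```text
t [-3.1 -2.3  3.5] a [0.07 0.04 0.08] dist 5
t [ 8.8 -2.3 28.9] a [0.07 0.04 0.08] dist 30
```

Request:
send_rows:
  increments:
    - {"tx": -3,"ty": -2.3,"tz": 3.5,"ax": 0,"ay": 0,"az": 0,"fingers": 0}
    - {"tx": -3,"ty": -2.3,"tz": 3.5,"ax": 0,"ay": 0,"az": 0,"fingers": 0}
    - {"tx": 1,"ty": -2.3,"tz": 12,"ax": 0,"ay": 0,"az": 0,"fingers": 0}
    - {"tx": 5,"ty": -2.3,"tz": 21,"ax": 0,"ay": 0,"az": 0,"fingers": 0}
    - {"tx": 9,"ty": -2.3,"tz": 29,"ax": 0,"ay": 0,"az": 0,"fingers": 0}
    - {"tx": 9,"ty": -2.3,"tz": 29,"ax": 0,"ay": 0,"az": 0,"fingers": 0}
    - {"tx": 9,"ty": -2.3,"tz": 29,"ax": 0,"ay": 0,"az": 0,"fingers": 0}

```text
t: 10.03
ee_pos: [0.5564, -0.0319, 0.2059]
tool_rot: [0.026, 0.976, -0.005, 0.217]
contact_force: [-1.0, -0.2, -1.3]
gripper_width: 0.195
```

Run:
```python
from h import *
s=st()
e=np.array([.9985,-.054,0])
for d in(.02,.04,.06,.075): print(d,end=' ');go(s["ee_pos"]-e*d,25,-3.1)
```

```text
t 10.03 pos [ 0.5564 -0.0319  0.2059] lean 25.02 yaw -3.0 rolly 0.0005 q [-0.13  0.26  2.21  0.15  0.24 -1.79] F [-1.  -0.2 -1.3] M [0.   0.43 0.  ] w 0.195
0.02 t [18.1  0.  -8.5] a [0.07 0.02 0.08] dist 20
0.04 t [ 36.2   0.1 -16.9] a [0.07 0.02 0.08] dist 40
0.06 t [ 54.4   0.1 -25.4] a [0.07 0.02 0.08] dist 60
0.075 t [ 68.    0.1 -31.7] a [0.07 0.02 0.08] dist 75
```

Request:
send_rows:
  increments:
    - {"tx": 6,"ty": 0,"tz": -2.8,"ax": 0,"ay": 0,"az": 0,"fingers": 0}
    - {"tx": 12,"ty": 0,"tz": -5.6,"ax": 0,"ay": 0,"az": 0,"fingers": 0}
    - {"tx": 18,"ty": 0,"tz": -8.4,"ax": 0,"ay": 0,"az": 0,"fingers": 0}
    - {"tx": 24,"ty": 0,"tz": -11.2,"ax": 0,"ay": 0,"az": 0,"fingers": 0}
    - {"tx": 30,"ty": 0,"tz": -14,"ax": 0,"ay": 0,"az": 0,"fingers": 0}
    - {"tx": 36,"ty": 0,"tz": -16.8,"ax": 0,"ay": 0,"az": 0,"fingers": 0}
    - {"tx": 42,"ty": 0,"tz": -19.6,"ax": 0,"ay": 0,"az": 0,"fingers": 0}
    - {"tx": 47,"ty": 0,"tz": -22,"ax": 0,"ay": 0,"az": 0,"fingers": 0}
    - {"tx": 47,"ty": 0,"tz": -22,"ax": 0,"ay": 0,"az": 0,"fingers": 0}

```text
t: 10.78
ee_pos: [0.5028, -0.0289, 0.2056]
tool_rot: [0.026, 0.976, -0.005, 0.216]
contact_force: [1.1, -0.1, -1.3]
gripper_width: 0.195
```

Run:
```python
from h import *
s=st()
C=R.from_quat(s["tool_rot"]).as_matrix();G=s["ee_pos"]-.002*C[:,2];ex=np.array([C[1,1],-C[0,1],0]);B=G+ex*.163+[0,0,.076];print("leg",B)
a=snapshot("scene");b=snapshot("top")
cv2.imwrite("pics/v3.png",np.hstack([cv2.resize(a[140:290,230:330],None,fx=4,fy=4,interpolation=cv2.INTER_CUBIC),cv2.resize(b[130:280,230:330],None,fx=4,fy=4,interpolation=cv2.INTER_CUBIC)]))
```

```text
t 10.78 pos [ 0.5028 -0.0289  0.2056] lean 24.93 yaw -3.0 rolly 0.0008 q [-0.15  0.19  2.31  0.19  0.21 -1.85] F [ 1.1 -0.1 -1.3] M [0.04 0.33 0.  ] w 0.195
leg [ 0.66475092 -0.03742648  0.28341979]
```

View pics/v3.png

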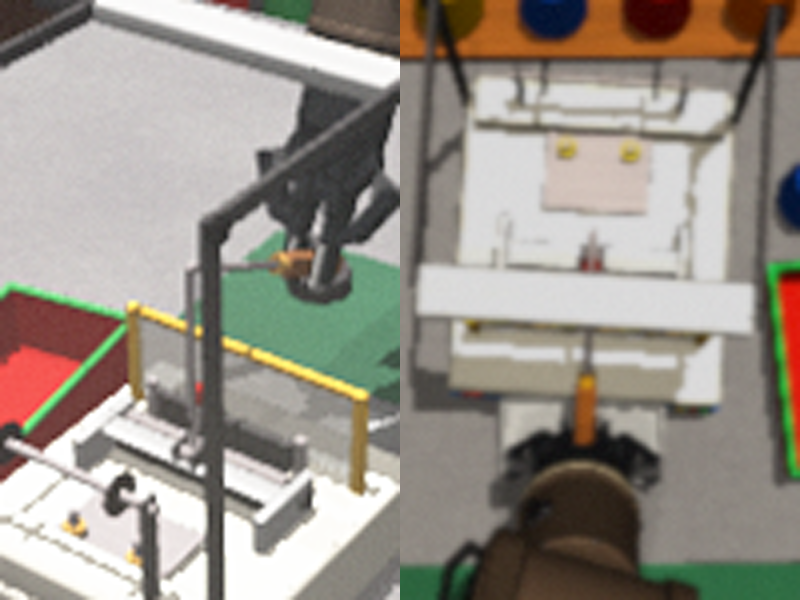

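The lever follows: the red ball shows on both sides of the rod, at top (594,258) and scene (200,390). I continue slowly to the stop.

Request:
send_rows:
  increments:
    - {"tx": 1.8,"ty": 0,"tz": -0.8,"ax": 0,"ay": 0,"az": 0,"fingers": 0}
    - {"tx": 3.6,"ty": 0,"tz": -1.7,"ax": 0,"ay": 0,"az": 0,"fingers": 0}
    - {"tx": 5.4,"ty": 0,"tz": -2.5,"ax": 0,"ay": 0,"az": 0,"fingers": 0}
    - {"tx": 7.2,"ty": 0,"tz": -3.4,"ax": 0,"ay": 0,"az": 0,"fingers": 0}
    - {"tx": 7.2,"ty": 0,"tz": -3.4,"ax": 0,"ay": 0,"az": 0,"fingers": 0}

```text
t: 11.3
ee_pos: [0.4955, -0.0286, 0.2056]
tool_rot: [0.026, 0.976, -0.005, 0.216]
contact_force: [0.8, -0.2, -0.7]
gripper_width: 0.2
```

Request:
send_rows:
  increments:
    - {"tx": 1,"ty": 0,"tz": -0.5,"ax": 0,"ay": 0,"az": 0,"fingers": 0}
    - {"tx": 2,"ty": 0,"tz": -0.9,"ax": 0,"ay": 0,"az": 0,"fingers": 0}
    - {"tx": 2,"ty": 0,"tz": -0.9,"ax": 0,"ay": 0,"az": 0,"fingers": 0}

```text
t: 11.55
ee_pos: [0.4931, -0.0285, 0.2056]
tool_rot: [0.026, 0.976, -0.005, 0.216]
contact_force: [1.2, -0.5, -1.2]
gripper_width: 0.197
```

Request:
send_rows:
  increments:
    - {"tx": 1,"ty": 0,"tz": -0.5,"ax": 0,"ay": 0,"az": 0,"fingers": 0}
    - {"tx": 2,"ty": 0,"tz": -0.9,"ax": 0,"ay": 0,"az": 0,"fingers": 0}
    - {"tx": 2,"ty": 0,"tz": -0.9,"ax": 0,"ay": 0,"az": 0,"fingers": 0}

```text
t: 11.8
ee_pos: [0.4923, -0.0286, 0.2063]
tool_rot: [0.026, 0.976, -0.006, 0.217]
contact_force: [10.7, -1.3, -4.4]
gripper_width: 0.198
```

The force jumps to 10.7 N at leg x≈0.654, where the stop was predicted. I ease off, lift clear, and check the lever.

Run:
```python
from h import *
s=st();p=s["ee_pos"];e=np.array([.9985,-.054,0])
go(p+e*.016,25,-3);go(p+e*.016+[0,0,.072],25,-3)
```

```text
t 11.8 pos [ 0.4923 -0.0286  0.2063] lean 25.09 yaw -3.02 rolly 0.0004 q [-0.15  0.18  2.33  0.21  0.2  -1.86] F [10.7 -1.3 -4.4] M [-0.18 -0.82 -0.14] w 0.198
t [-14.5  -0.    6.8] a [ 0.01  0.09 -0.02] dist 16
t [-45.    0.  -58.4] a [ 0.01  0.09 -0.02] dist 74
```

Request:
send_rows:
  increments:
    - {"tx": -5,"ty": 0,"tz": 2.3,"ax": 0,"ay": 0,"az": 0,"fingers": 0}
    - {"tx": -11,"ty": 0,"tz": 5,"ax": 0,"ay": 0,"az": 0,"fingers": 0}
    - {"tx": -14.5,"ty": 0,"tz": 6.8,"ax": 0,"ay": 0,"az": 0,"fingers": 0}
    - {"tx": -14.5,"ty": 0,"tz": 6.8,"ax": 0,"ay": 0,"az": 0,"fingers": 0}
    - {"tx": -21,"ty": 0,"tz": -7,"ax": 0,"ay": 0,"az": 0,"fingers": 0}
    - {"tx": -29,"ty": 0,"tz": -25,"ax": 0,"ay": 0,"az": 0,"fingers": 0}
    - {"tx": -38,"ty": 0,"tz": -44,"ax": 0,"ay": 0,"az": 0,"fingers": 0}
    - {"tx": -45,"ty": 0,"tz": -58.4,"ax": 0,"ay": 0,"az": 0,"fingers": 0}
    - {"tx": -45,"ty": 0,"tz": -58.4,"ax": 0,"ay": 0,"az": 0,"fingers": 0}
    - {"tx": -45,"ty": 0,"tz": -58.4,"ax": 0,"ay": 0,"az": 0,"fingers": 0}

```text
t: 12.63
ee_pos: [0.5084, -0.0295, 0.2788]
tool_rot: [0.026, 0.976, -0.006, 0.218]
contact_force: [-0.4, -0.1, -1.2]
gripper_width: 0.198
```

Run:
```python
from h import *
s=st()
C=R.from_quat(s["tool_rot"]).as_matrix();G=s["ee_pos"]-.002*C[:,2];ex=np.array([C[1,1],-C[0,1],0]);B=G+ex*.163+[0,0,.076]
a=snapshot("scene");b=snapshot("top")
print("pred bend",proj("scene",B),proj("top",B),"tip",proj("scene",B-[0,0,.13]))
print("knob stop pred",proj("scene",[.6427,-.037,.165]),proj("top",[.6427,-.037,.165]))
for nm,i,c,r in(("scene",a,(284,238),16),("top",b,(278,198),14)):
    x,y=c;w=i[y-r:y+r,x-r:x+r].astype(int);m=(w[...,2]-np.maximum(w[...,0],w[...,1]))>50;ys,xs=np.nonzero(m);print(nm,len(xs),(xs.mean()+x-r,ys.mean()+y-r) if len(xs) else 0)
cv2.imwrite("pics/v4.png",np.hstack([cv2.resize(a[140:290,230:330],None,fx=4,fy=4,interpolation=cv2.INTER_CUBIC),cv2.resize(b[130:280,230:330],None,fx=4,fy=4,interpolation=cv2.INTER_CUBIC)]))
go([.43,-.03,.28],25,-3)
```

```text
t 12.63 pos [ 0.5084 -0.0295  0.2788] lean 25.17 yaw -3.01 rolly 0.0002 q [-0.15  0.07  2.21  0.1   0.43 -1.74] F [-0.4 -0.1 -1.2] M [ 0.04  0.4  -0.02] w 0.198
pred bend [np.float64(275.00171421599106), np.float64(186.45850131867928)] [np.float64(277.6441744172835), np.float64(182.99416326495543)] tip [np.float64(276.02300418346584), np.float64(225.1564242995354)]
knob stop pred [np.float64(281.6246175150371), np.float64(237.64759696577534)] [np.float64(277.3948952616396), np.float64(199.45555663848393)]
scene 2 (np.float64(279.5), np.float64(237.0))
top 0 0
t [ 69.   -4.7 -35.2] a [ 0.02  0.01 -0.03] dist 78
```

View pics/v4.png

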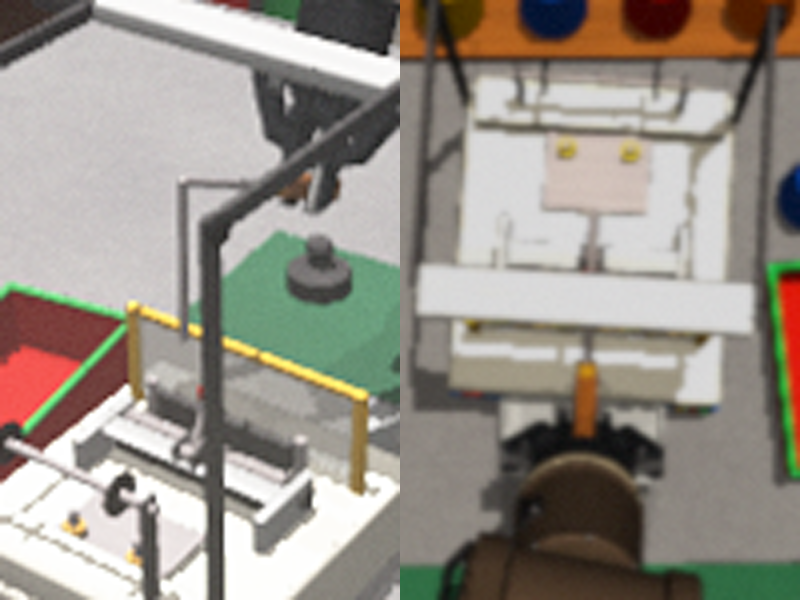

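The sliver of red left of the lamp post, at scene crop (200,392), fits the ball standing at the stop; the prediction was (206,390). The hook is unchanged in the grip, with the bend at crop (182,180). I retreat over the guard and go back to the rest.

Request:
send_rows:
  increments:
    - {"tx": 17,"ty": -1,"tz": -9,"ax": 0,"ay": 0,"az": 0,"fingers": 0}
    - {"tx": 40,"ty": -3,"tz": -20,"ax": 0,"ay": 0,"az": 0,"fingers": 0}
    - {"tx": 60,"ty": -4,"tz": -31,"ax": 0,"ay": 0,"az": 0,"fingers": 0}
    - {"tx": 69,"ty": -4.7,"tz": -35,"ax": 0,"ay": 0,"az": 0,"fingers": 0}
    - {"tx": 69,"ty": -4.7,"tz": -35,"ax": 0,"ay": 0,"az": 0,"fingers": 0}

```text
t: 13.15
ee_pos: [0.4277, -0.0298, 0.2786]
tool_rot: [0.026, 0.976, -0.005, 0.215]
contact_force: [0.3, -0.4, -1.6]
gripper_width: 0.194
```

Run:
```python
from h import *
st();g=np.load("grasp.npy");print(g)
ex=np.array([np.cos(np.radians(-5)),np.sin(np.radians(-5)),0])
Rg=R.from_quat(g[3:]).as_matrix()
go([.43,.15,.28],25,-4);go([.44,.22,.28],25,-4.5);go(g[:3]+ex*.008+[0,0,.14],Rm=Rg)
```

```text
t 13.15 pos [ 0.4277 -0.0298  0.2786] lean 24.87 yaw -3.03 rolly 0.0009 q [-0.19 -0.07  2.34  0.14  0.44 -1.82] F [ 0.3 -0.4 -1.6] M [-0.01  0.4   0.03] w 0.194
[ 0.46437629  0.32121122  0.12783466  0.04300403  0.97502887 -0.00808857
  0.21772444]
t [  6.1 179.7  -4.1] a [ 0.46 -0.13  0.86] dist 180
t [  0.4 250.1  -1.4] a [ 0.67 -0.13  1.31] dist 250
t [-19.  352.2  21. ] a [ 0.73 -0.3   1.85] dist 353
```

Request:
send_rows:
  increments:
    - {"tx": 1,"ty": 20,"tz": -2,"ax": 0,"ay": 0,"az": 0,"fingers": 0}
    - {"tx": 2,"ty": 55,"tz": -3,"ax": 0.1,"ay": 0,"az": 0.2,"fingers": 0}
    - {"tx": 4,"ty": 92,"tz": -4,"ax": 0.2,"ay": 0,"az": 0.4,"fingers": 0}
    - {"tx": 5,"ty": 130,"tz": -5,"ax": 0.3,"ay": -0.1,"az": 0.6,"fingers": 0}
    - {"tx": 3,"ty": 168,"tz": -6,"ax": 0.4,"ay": -0.1,"az": 0.8,"fingers": 0}
    - {"tx": -3,"ty": 205,"tz": -6,"ax": 0.5,"ay": -0.1,"az": 1,"fingers": 0}
    - {"tx": -9,"ty": 243,"tz": -4,"ax": 0.6,"ay": -0.2,"az": 1.2,"fingers": 0}
    - {"tx": -15,"ty": 280,"tz": 0,"ax": 0.7,"ay": -0.2,"az": 1.4,"fingers": 0}
    - {"tx": -21,"ty": 315,"tz": 4,"ax": 0.7,"ay": -0.3,"az": 1.6,"fingers": 0}
    - {"tx": -25,"ty": 340,"tz": 7,"ax": 0.7,"ay": -0.3,"az": 1.8,"fingers": 0}

```text
t: 13.98
ee_pos: [0.4696, 0.3036, 0.2826]
tool_rot: [0.042, 0.975, -0.008, 0.218]
contact_force: [1.1, -0.5, 0.4]
gripper_width: 0.198
```

```bash
cat > put.py <<'E'
from h import *
g=np.load("grasp.npy");ex=np.array([np.cos(np.radians(-5)),np.sin(np.radians(-5)),0]);Rg=R.from_quat(g[3:]).as_matrix()
st()
for dx,dz in((.006,.15),(.006,.12),(.005,.04),(.004,.015),(.004,.0),(0,0)): print(dx,dz,end=' ');go(g[:3]+ex*dx+[0,0,dz],Rm=Rg)
E
python3 put.py
```

```text
t 13.98 pos [0.4696 0.3036 0.2826] lean 25.18 yaw -4.89 rolly 0.0036 q [ 0.71  0.2   2.04 -0.52  0.66 -0.4 ] F [ 1.1 -0.5  0.4] M [ 0.01  0.36 -0.02] w 0.198
0.006 0.15 t [ 2.7 17.   4. ] a [0.09 0.01 0.09] dist 18
0.006 0.12 t [15.5 16.9 31.2] a [0.09 0.01 0.09] dist 39
0.005 0.04 t [ 50.4  16.6 103.2] a [0.09 0.01 0.09] dist 116
0.004 0.015 t [ 62.   16.6 125.4] a [0.09 0.01 0.09] dist 141
0.004 0.0 t [ 68.3  16.5 138.9] a [0.09 0.01 0.09] dist 156
0 0 t [ 72.   16.5 137.2] a [0.09 0.01 0.09] dist 156
```

Request:
send_rows:
  increments:
    - {"tx": 1,"ty": 17,"tz": 4.5,"ax": 0,"ay": 0,"az": 0,"fingers": 0}
    - {"tx": 1,"ty": 17,"tz": 4.5,"ax": 0,"ay": 0,"az": 0,"fingers": 0}
    - {"tx": 1,"ty": 17,"tz": 4.5,"ax": 0,"ay": 0,"az": 0,"fingers": 0}
    - {"tx": 14,"ty": 17,"tz": 31,"ax": 0,"ay": 0,"az": 0,"fingers": 0}
    - {"tx": 26,"ty": 17,"tz": 56,"ax": 0,"ay": 0,"az": 0,"fingers": 0}
    - {"tx": 38,"ty": 17,"tz": 80,"ax": 0,"ay": 0,"az": 0,"fingers": 0}
    - {"tx": 46,"ty": 17,"tz": 97,"ax": 0,"ay": 0,"az": 0,"fingers": 0}
    - {"tx": 50,"ty": 17,"tz": 103,"ax": 0,"ay": 0,"az": 0,"fingers": 0}
    - {"tx": 50,"ty": 17,"tz": 103,"ax": 0,"ay": 0,"az": 0,"fingers": 0}
    - {"tx": 50,"ty": 17,"tz": 103,"ax": 0,"ay": 0,"az": 0,"fingers": 0}

```text
t: 14.82
ee_pos: [0.4698, 0.3204, 0.1679]
tool_rot: [0.042, 0.975, -0.008, 0.217]
contact_force: [0.7, -0.2, -0.7]
gripper_width: 0.2
```

```bash
python3 put.py
python3 - <<'E'
from h import *
s=read_state()
C=R.from_quat(s["tool_rot"]).as_matrix();G=s["ee_pos"]-.002*C[:,2];ex=np.array([C[1,1],-C[0,1],0]);B=G+ex*.163+[0,0,.076]
for c in("scene","top"): print(c,proj(c,B),proj(c,B-[0,0,.13]))
a=snapshot("scene");b=snapshot("top")
cv2.imwrite("pics/v5.png",np.hstack([cv2.resize(a[220:340,360:440],None,fx=5,fy=5,interpolation=cv2.INTER_CUBIC),cv2.resize(b[180:300,140:220],None,fx=5,fy=5,interpolation=cv2.INTER_CUBIC)]))
E
```

```text
t 14.82 pos [0.4698 0.3204 0.1679] lean 25.13 yaw -4.93 rolly 0.0029 q [ 0.74  0.39  2.13 -0.82  0.44 -0.03] F [ 0.7 -0.2 -0.7] M [ 0.09  0.39 -0.01] w 0.2
0.006 0.15 t [-47.2   0.7 -99.3] a [ 0.03 -0.04  0.08] dist 110
0.006 0.12 t [-34.5   0.6 -72.2] a [ 0.03 -0.04  0.08] dist 80
0.005 0.04 t [ 0.4  0.3 -0.2] a [ 0.03 -0.04  0.08] dist 1
0.004 0.015 t [11.9  0.3 22. ] a [ 0.03 -0.04  0.08] dist 25
0.004 0.0 t [18.3  0.2 35.6] a [ 0.03 -0.04  0.08] dist 40
0 0 t [21.9  0.2 33.9] a [ 0.03 -0.04  0.08] dist 40
scene [np.float64(394.19831265371863), np.float64(249.29512949589056)] [np.float64(388.9942518318376), np.float64(286.81355077357284)]
top [np.float64(177.10667371286314), np.float64(200.50695852681474)] [np.float64(185.54387476573373), np.float64(204.92640769053085)]
```

View pics/v5.png

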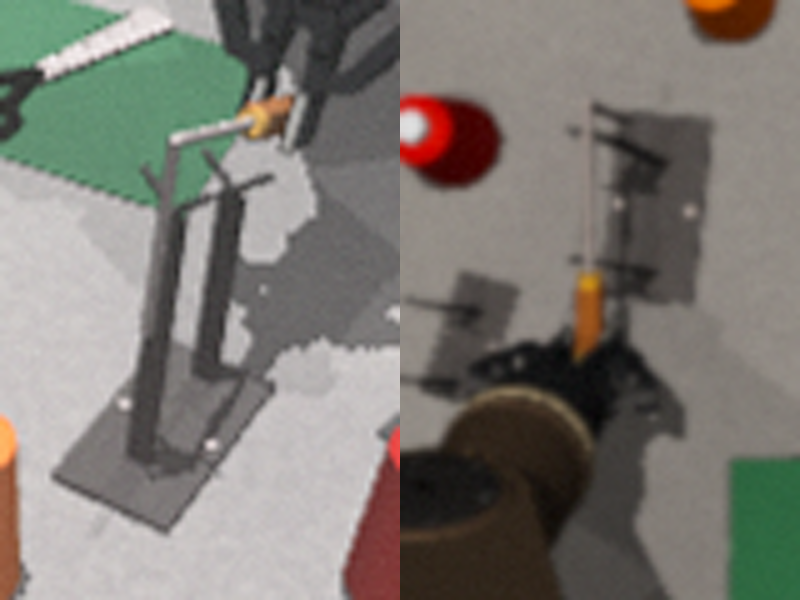

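The rod is above both forks with the leg just beyond the far one: bend at scene (394.4,248) against a predicted (394,249). I lower it into the Vs.

Request:
send_rows:
  increments:
    - {"tx": 4,"ty": 0.2,"tz": 7,"ax": 0,"ay": 0,"az": 0,"fingers": 0}
    - {"tx": 8,"ty": 0.3,"tz": 15,"ax": 0,"ay": 0,"az": 0,"fingers": 0}
    - {"tx": 12,"ty": 0.3,"tz": 22,"ax": 0,"ay": 0,"az": 0,"fingers": 0}
    - {"tx": 14.5,"ty": 0.3,"tz": 27.5,"ax": 0,"ay": 0,"az": 0,"fingers": 0}
    - {"tx": 17,"ty": 0.2,"tz": 33,"ax": 0,"ay": 0,"az": 0,"fingers": 0}
    - {"tx": 17.8,"ty": 0.2,"tz": 34.6,"ax": 0,"ay": 0,"az": 0,"fingers": 0}
    - {"tx": 17.8,"ty": 0.2,"tz": 34.6,"ax": 0,"ay": 0,"az": 0,"fingers": 0}
    - {"tx": 17.8,"ty": 0.2,"tz": 34.6,"ax": 0,"ay": 0,"az": 0,"fingers": 0}

```text
t: 15.58
ee_pos: [0.4693, 0.3218, 0.1308]
tool_rot: [0.043, 0.975, -0.007, 0.219]
contact_force: [0.0, -0.9, -1.3]
gripper_width: 0.196
```

```bash
python3 put.py | sed -n '1p;6,7p'
```

```text
t 15.58 pos [0.4693 0.3218 0.1308] lean 25.27 yaw -4.93 rolly 0.0052 q [ 0.74  0.46  2.16 -1.    0.38  0.17] F [ 0.  -0.9 -1.3] M [0.04 0.36 0.02] w 0.196
0.004 0.0 t [ 2.  -1.   2.4] a [0.16 0.1  0.02] dist 3
0 0 t [ 5.7 -1.   0.6] a [0.16 0.1  0.02] dist 6
```

Request:
send_rows:
  increments:
    - {"tx": 1,"ty": -0.5,"tz": 1.2,"ax": 0,"ay": 0,"az": 0,"fingers": 0}
    - {"tx": 2,"ty": -1,"tz": 2.4,"ax": 0,"ay": 0,"az": 0,"fingers": 0}
    - {"tx": 3.5,"ty": -1,"tz": 1.6,"ax": 0,"ay": 0,"az": 0,"fingers": 0}
    - {"tx": 5,"ty": -1,"tz": 1,"ax": 0,"ay": 0,"az": 0,"fingers": 0}
    - {"tx": 5,"ty": -1,"tz": 1,"ax": 0,"ay": 0,"az": 0,"fingers": 0}
    - {"tx": 5,"ty": -1,"tz": 1,"ax": 0,"ay": 0,"az": 0,"fingers": 0}

```text
t: 16.08
ee_pos: [0.465, 0.3212, 0.1278]
tool_rot: [0.042, 0.975, -0.007, 0.219]
contact_force: [-0.8, -0.2, -0.7]
gripper_width: 0.199
```

```bash
python3 put.py | sed -n '1p;6,7p'
```

```text
t 16.08 pos [0.465  0.3212 0.1278] lean 25.26 yaw -4.91 rolly 0.0052 q [ 0.75  0.46  2.17 -1.02  0.38  0.2 ] F [-0.8 -0.2 -0.7] M [-0.01  0.45  0.02] w 0.199
0.004 0.0 t [-3.1 -0.1  1.5] a [0.16 0.09 0.04] dist 3
0 0 t [ 0.5 -0.1 -0.3] a [0.16 0.09 0.04] dist 1
```

Request:
send_rows:
  increments:
    - {"tx": 0.4,"ty": 0,"tz": 0.9,"ax": 0,"ay": 0,"az": 0,"fingers": 0}
    - {"tx": 0.7,"ty": 0,"tz": 1.4,"ax": 0,"ay": 0,"az": 0,"fingers": 0}
    - {"tx": 0.7,"ty": 0,"tz": 1.4,"ax": 0,"ay": 0,"az": 0,"fingers": 0}

```text
t: 16.33
ee_pos: [0.465, 0.3212, 0.1262]
tool_rot: [0.042, 0.975, -0.007, 0.219]
contact_force: [-0.8, -0.9, 1.3]
gripper_width: 0.196
```

```bash
python3 -c "
from h import *
st()"
```

```text
t 16.33 pos [0.465  0.3212 0.1262] lean 25.27 yaw -4.92 rolly 0.0052 q [ 0.75  0.47  2.17 -1.03  0.37  0.21] F [-0.8 -0.9  1.3] M [-0.01  0.2  -0.06] w 0.196
```

Contact with the forks: Fz changed by about +2 N and the moment dropped. Release.

Request:
send_rows:
  increments:
    - {"tx": 0,"ty": 0,"tz": 0,"ax": 0,"ay": 0,"az": 0,"fingers": 0.3}
    - {"tx": 0,"ty": 0,"tz": 0,"ax": 0,"ay": 0,"az": 0,"fingers": 0.5}
    - {"tx": 0,"ty": 0,"tz": 0,"ax": 0,"ay": 0,"az": 0,"fingers": 0.8}
    - {"tx": 0,"ty": 0,"tz": 0,"ax": 0,"ay": 0,"az": 0,"fingers": 1}
    - {"tx": 0,"ty": 0,"tz": 0,"ax": 0,"ay": 0,"az": 0,"fingers": 1}
    - {"tx": 0,"ty": 0,"tz": 0,"ax": 0,"ay": 0,"az": 0,"fingers": 1}
    - {"tx": 0,"ty": 0,"tz": 0,"ax": 0,"ay": 0,"az": 0,"fingers": 1}
    - {"tx": 0,"ty": 0,"tz": 0,"ax": 0,"ay": 0,"az": 0,"fingers": 1}

```text
t: 17.0
ee_pos: [0.465, 0.3212, 0.1262]
tool_rot: [0.042, 0.975, -0.007, 0.219]
contact_force: [0.5, 1.0, -0.8]
gripper_width: 0.997
```

Request:
send_rows:
  increments:
    - {"tx": 0,"ty": 0,"tz": -15,"ax": 0,"ay": 0,"az": 0,"fingers": 1}
    - {"tx": 0,"ty": 0,"tz": -35,"ax": 0,"ay": 0,"az": 0,"fingers": 1}
    - {"tx": 0,"ty": 0,"tz": -65,"ax": 0,"ay": 0,"az": 0,"fingers": 1}
    - {"tx": 0,"ty": 0,"tz": -100,"ax": 0,"ay": 0,"az": 0,"fingers": 1}
    - {"tx": 0,"ty": 0,"tz": -130,"ax": 0,"ay": 0,"az": 0,"fingers": 1}
    - {"tx": 0,"ty": 0,"tz": -140,"ax": 0,"ay": 0,"az": 0,"fingers": 1}
    - {"tx": 0,"ty": 0,"tz": -140,"ax": 0,"ay": 0,"az": 0,"fingers": 1}
    - {"tx": 0,"ty": 0,"tz": -140,"ax": 0,"ay": 0,"az": 0,"fingers": 1}

```text
t: 17.67
ee_pos: [0.4055, 0.3259, 0.253]
tool_rot: [0.042, 0.975, -0.006, 0.219]
contact_force: [0.4, -0.3, 0.1]
gripper_width: 0.998
```

Run:
```python
from h import *
st()
a=snapshot("scene");b=snapshot("top");P=camera_params("wrist");w=snapshot("wrist")
for n,z in(("hook_grip",.13),("hook_bend",.206)):
    for d in place_of("wrist",n)[:1]: print(n,round(d["p"],2),np.round(d["centre"],1),np.round(atz("wrist",d["centre"],z,P),4))
for n in("hook_grip","hook_bend","hook_tip","knob","basket","hammer","cone_orange_mid","cone_red_mid","cone_blue_mid"):
    print(n,[(c,round(d["p"],2),np.round(d["centre"],1).tolist()) for c in("scene","top") for d in place_of(c,n)[:1]])
a0=cv2.imread("pics/scene0.png");b0=cv2.imread("pics/top0.png")
f=lambda i:cv2.resize(i[140:340,170:470],(400,267),interpolation=cv2.INTER_CUBIC)
z=lambda i:cv2.resize(i[235:315,365:425],(200,267),interpolation=cv2.INTER_CUBIC)
cv2.imwrite("pics/v6.png",np.vstack([np.hstack([f(a0),z(a0),cv2.resize(w,(200,267))]),np.hstack([f(a),z(a),cv2.resize(b[150:270,130:220],(200,267))])]))
```

```text
t 17.67 pos [0.4055 0.3259 0.253 ] lean 25.32 yaw -4.89 rolly 0.006 q [ 0.85  0.2   2.12 -0.62  0.63 -0.16] F [ 0.4 -0.3  0.1] M [0.03 0.16 0.  ] w 0.998
hook_grip 0.72 [279.3 204. ] [0.459  0.3227 0.13  ]
hook_bend 0.71 [275.  372.1] [0.6333 0.3029 0.206 ]
hook_grip [('scene', 0.53, [415.7, 256.2]), ('top', 0.78, [180.7, 251.5])]
hook_bend [('scene', 0.7, [202.5, 260.5]), ('top', 0.77, [178.2, 207.3])]
hook_tip [('scene', 0.7, [389.2, 296.8]), ('top', 0.57, [189.5, 209.1])]
knob [('scene', 0.57, [282.6, 238.9]), ('top', 0.39, [278.8, 197.4])]
basket [('scene', 0.86, [235.3, 246.6]), ('top', 0.72, [337.8, 222.9])]
hammer [('scene', 0.63, [198.2, 207.8]), ('top', 0.58, [410.8, 256.1])]
cone_orange_mid [('scene', 0.61, [355.8, 319.1]), ('top', 0.58, [207.9, 175.7])]
cone_red_mid [('scene', 0.89, [449.0, 322.6]), ('top', 0.66, [189.7, 220.7])]
cone_blue_mid [('scene', 0.91, [205.8, 257.3]), ('top', 0.63, [331.3, 176.2])]
```

View pics/v6.png

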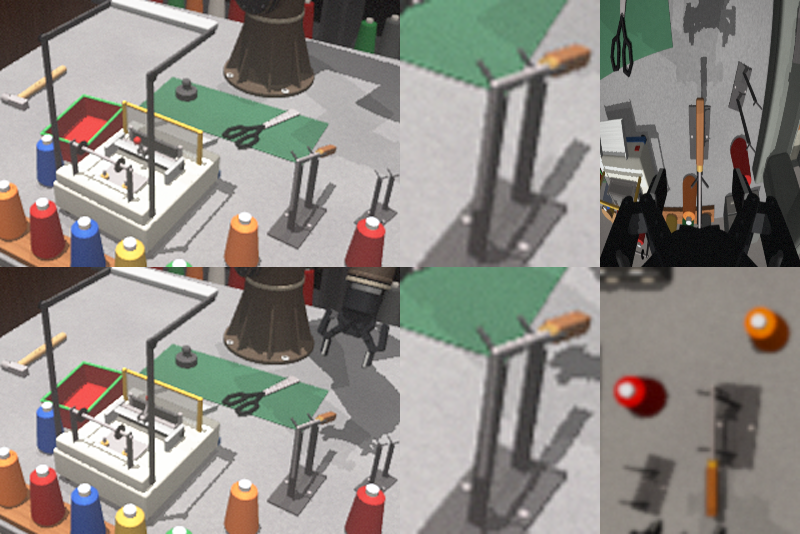

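The hook lies in both Vs just as at the start (lower crop matches upper), the bystanders are unmoved, and the lever is forward. Handing in.

```bash
python3 -c "
from station import *
print(close_job())"
```

```text
the job is handed in; nothing more can be done
None
```

I took the long hook from the larger rest, reached over the guard and pulled the red lever forward to its stop. I then laid the hook back in both forks, let go and handed the job in at about 18 s.

**Lever:** the force stayed near 2 N while it moved. It jumped to 10.7 N with the leg at x ≈ 0.654, where I had predicted the stop at 0.655. Afterwards the network placed the knob at scene (282.6, 238.9), against (281.6, 237.6) predicted for the stop. This is less certain than the rest because the ball is mostly hidden behind the lamp post there and under the lamp from above. I judged it from the force jump, the network and a sliver of red.

**Hook:** it lies as it did at the start. The handle is within a few millimetres in the wrist view and the scene picture looks the same. The gripper is open and about 140 mm clear, with no contact force.

**Guard, lamp and bystanders:** I saw no unexpected forces, so I believe nothing was knocked. The cones, basket and hammer look unmoved in the scene picture.

**Disagreements and faults:**
- The last top-camera result for the red cone (189.7, 220.7) was a false hit on the rest, and the last scene result for the hook's bend was a false hit on the blue cone. The pictures show all of these in place.
- The cameras differed by about 5 mm on the lever's sideways position, so I aligned the hook from the top and scene pictures.
- One pair of moves was refused for incomplete rows and did nothing.

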